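# Unlock the craft-room supply chest

### The arm

A 6-joint arm with a two-finger parallel gripper is mounted at the origin on the work surface. World frame = base frame: x ahead of the robot, y to its left, z up, the work surface at z = 0. Lengths are in m, angles in rad, forces in N, time in s.
With the tool pointing down it reaches from about 0.35 to 0.975 m from the base axis. Payload 4.9 kg.
Tool frame: the origin (TCP) lies at the very end of the fingers, on their centre line; the grasp point (between the pads) lies 19 mm behind it; z points along the fingers, y is the direction in which the jaws open and shut (so a half turn about z gives the same grasp; the last joint's range is limited). The gripper opens to 85 mm and grips with 20 to 120 N. Pads are 22 mm wide; open, the fingers measure 114 mm over their backs; the gripper's body (76 mm by 85 mm) begins 54 mm behind the grasp point. The pads swing forward as they close: fully open they stand 13 mm farther back than shut.
Start: joints at [-1.414, 0.053, 1.613, -0, 1.476, -0.119], TCP at [0.17, -0.601, 0.231] pointing down, gripper open.
Joint ranges: [-3.01, 3.01], [-1.01, 2.22], [0.06, 2.58], [-1.02, 4.17], [0.09, 2.62], [-3.14, 3.14]. Speed limits (rad/s): [2.57, 2.57, 3.14, 3.14, 3.14, 3.14].

### API

Orientations are given as a unit quaternion [w, x, y, z].
In Python, from plant import state, grab_frame, camera_model, job_done, search_frame, masks_of, place_of gives the robot as it stands.
- The arm moves only by the tool drive_tool, never from a script. Its argument "series" is a list of rows, each a list of 2 entries, a list of its own where there are three numbers: the shift along the world's x, y, z in m, then the turn, a rotation vector about the world's x, y, z in degrees. A call has 1 to 8 rows; each row is the pose to reach, as a shift and turn from the pose commanded when the call began; what a row does not reach only later rows make up. A row lasts 1/10 s, in which the tool goes at most 50 mm and 8.59 degrees, less where a joint would pass 70% of its speed; a pose out of reach is approached as far as the arm can. A call with a gripper value outside its range is refused whole. "fingers" is the closure, from -1 (fully open) to 1 (shut), so that 0 is half open, set as the call begins (left out, the last holds). The fingers move at their own pace and stop on an object; the grip force is fixed at half the most. Time passes only in rows, so rows that repeat a pose let the fingers close. It gives the time, the measured TCP pose, the force and the opening at its end, in the units of the state.
- state(): the state, without advancing time (a new reading comes with each control period).
- grab_frame(name): name is "side" or "top"; returns the picture (384x512x3 uint8, red, green, blue); there is no depth.
- camera_model(name): a dict with "fovy" (degrees; the focal length in pixels is half the picture's height over the tangent of half this angle, whatever the lens; pixels are square), "cx", "cy" (the principal point, pixels), "D" ([k1, k2, p1, p2, k3] as OpenCV has them; the pictures are not rectified), "rvec" (rotation vector, rad) and "tvec" (3), from world to camera coordinates, as OpenCV has them. Camera axes: x right, y down, z forward; pixel columns grow to the right and rows downward; lengths in m; the calibration is good to about 2 mm. A picture is of the moment at which its call begins. camera_model takes no time and is no camera call.
- job_done(): hands the job in, once; it reports no verdict.
Trained networks look in the newest picture that a camera, given by its name, has taken for a name from the list of things; names that differ only in an ending like _2 or _b are one class to them, and where a whole thing is asked for, a point or a joint stands for the part that bears it (a point fixed in the world has none). Each returns a list of dicts, best first, with "confidence" (0 to 1); they miss things now and then, are a little off and sometimes report something else, mostly with a low value. They report only what shows in the picture. A call takes as long as a camera call.
- search_frame(camera, name): "location" ([x, y, z] in m, in world coordinates, good to about 4 mm: the middle of the surface that is visible of it).
- masks_of(camera, name): "pixels" (384x512 bool, what is visible of it).
- place_of(camera, name): "location" ([x, y, z] in m, in world coordinates, good to about 4 mm: a listed point, or the origin of a listed thing).
The state is a dict: "time": time; "joint_pos": joint angles; "joint_vel": joint speeds; "joint_efforts": joint torques, N m; "tool_pos": TCP position; "tool_rot": TCP orientation; "contact_force": force on the tool from outside, world axes, zero at the start; "ft_torque": the same for the moment, N m; "gripper_width": opening from 0.0 (shut) to 1.0 (fully open).
Only numpy, scipy, OpenCV 4.12 (cv2) and the standard library are available. Lean on these libraries where they do the work, as an engineer would, in place of code of your own. Each camera call takes 0.05 s, during which the arm holds its last target.

### The job

Open the lock of the plywood supply chest: roll its thumbwheels so that, from left to right as the robot sees them, 5 - 3 - 2 are uppermost; the middle wheel already shows 3 and must stay there. Press the wheels gently, never with more than 15 N. Only when the code is set, slide the bolt by its knob all the way to the left (the chest's +y), then let go, and leave the other things on the chest and table where they are.

Things in the scene. Friction and masses are not known exactly. Their poses are not given: they have to be found in the camera images.
- chest: plywood chest fixed to the table, 240 (x) x 320 (y) x 100 (z) mm; origin: centre of its underside, x away from the robot, y to the left, z up. On its flat lid (100 mm up) stand three thumbwheels in a row at x = -35 mm, y = +60 (left), 0 (middle), -60 mm (right), and behind them a steel bolt with a knob at x = +65 mm
- wheel_left (a joint): left (+y) thumbwheel: white smooth toothless disc, 60 mm diameter, 24 mm wide, axle along the chest's y; numbers 1 to 6 as dice pips round the rim, the uppermost is the set one. Value in rad: number n is uppermost at (n-1)*1.0472; it grows as the wheel's top rolls along the chest's +x (away from the robot). Stops 0.35 rad beyond 1 and 6; stays where left. To be set to 5 (4.189 rad).
- wheel_mid (a joint): middle thumbwheel: white smooth toothless disc, 60 mm diameter, 24 mm wide, axle along the chest's y; numbers 1 to 6 as dice pips round the rim, the uppermost is the set one. Value in rad: number n is uppermost at (n-1)*1.0472; it grows as the wheel's top rolls along the chest's +x (away from the robot). Stops 0.35 rad beyond 1 and 6; stays where left. Shows 3 (2.094 rad) and must stay.
- wheel_right (a joint): right (-y) thumbwheel: white smooth toothless disc, 60 mm diameter, 24 mm wide, axle along the chest's y; numbers 1 to 6 as dice pips round the rim, the uppermost is the set one. Value in rad: number n is uppermost at (n-1)*1.0472; it grows as the wheel's top rolls along the chest's +x (away from the robot). Stops 0.35 rad beyond 1 and 6; stays where left. To be set to 2 (1.047 rad).
- wheel_left_top (a point): fixed point 20 mm above the lid at the nominal crown (mid width) of the left wheel. The real crown is 15 to 25 mm above the lid, different for each wheel (worn axle, not in this reading): feel for it. Roll by pressing a fingertip on top and dragging. Pressed, the wheel sinks 1 mm per 4 N, up to 9 mm; friction 3.7 N at the rim; the finger slips below 3 to 5 N of press; over 15 N harms the lock.
- wheel_mid_top (a point): fixed point 20 mm above the lid at the nominal crown (mid width) of the middle wheel. The real crown is 15 to 25 mm above the lid, different for each wheel (worn axle, not in this reading): feel for it. Roll by pressing a fingertip on top and dragging. Pressed, the wheel sinks 1 mm per 4 N, up to 9 mm; friction 3.7 N at the rim; the finger slips below 3 to 5 N of press; over 15 N harms the lock.
- wheel_right_top (a point): fixed point 20 mm above the lid at the nominal crown (mid width) of the right wheel. The real crown is 15 to 25 mm above the lid, different for each wheel (worn axle, not in this reading): feel for it. Roll by pressing a fingertip on top and dragging. Pressed, the wheel sinks 1 mm per 4 N, up to 9 mm; friction 3.7 N at the rim; the finger slips below 3 to 5 N of press; over 15 N harms the lock.
- bolt (a joint): sliding bolt on the chest lid, in m: 0 = shut, 0.032 = drawn against its stop, moving along the chest's +y (left); about 4 N of friction, stays where left
- bolt_knob (a point): centre of the top of the bolt's knob, an upright steel cylinder 18 mm in diameter whose top is 36 mm above the lid and whose foot, on the flat bolt bar, is 7 mm above the lid (bar: 20 mm wide, 190 mm long along y); it moves with the bolt
- glue_stick: white glue stick, upright cylinder 26 mm across and 55 mm high, standing loose on the chest lid near its far left corner; origin: centre of its underside
- eraser: dark rubber eraser 22 x 45 x 14 mm lying loose on the chest lid near its right side; origin: centre of its underside
- tube_a: bare cardboard tube 44 mm across, 100 mm high, standing on the table left of the chest; origin: centre of its underside
- tube_b: bare cardboard tube 44 mm across, 100 mm high, standing on the table right of the chest; origin: centre of its underside
- plate: white ceramic plate 180 mm across, 18 mm high, on the table to the right; origin: centre of its underside
- crisp_can: tall can 72 mm across, 200 mm high, on the table to the far left; origin: centre of its underside
- egg_tray: small grey egg tray 104 x 150 x 42 mm, on the table to the left; origin: centre of its underside

How it is judged:
By the outcome, as a careful person would: the job done as asked, in the order asked, and still so for the second after the job is handed in, with the robot touching nothing.
It also fails if it takes over 67 s, if anything falls off the work surface, if the arm or the gripper's body presses on something with over 40 N, if the wrist force passes 120 N, or if a joint passes its speed limit or range.

## Working session

There is one attempt and no reset: what is moved stays moved. The work goes in short steps, Python scripts to look and compute and a tool call to move; the robot and the scene stay as the last step left them, time stands still between calls to the robot, and variables do not carry over. Pictures are saved under pics/ and viewed, and the job is handed in when it is done.

Besides the shell and the picture viewer there is one more tool, called after "Emit:" as name(argument=value, ...) on one line, values as JSON. drive_tool: Moves the arm, as the interface text tells. Its arguments: {"type":"object","properties":{"series":{"type":"array","items":{"type":"array"}},"fingers":{"type":"number"}},"required":["series"]}

```bash
ls; mkdir -p pics; python3 - <<'E'
from plant import *
import cv2
s=state();print({k:(v if not hasattr(v,'tolist') else v.tolist()) for k,v in s.items()})
for c in('side','top'):
    im=grab_frame(c);cv2.imwrite(f'pics/{c}0.png',im[:,:,::-1]);print(c,camera_model(c))
print(state()['time'])
E
```

```text
pics
{'time': 0.0, 'joint_pos': [-1.4140227412173747, 0.053356211933506544, 1.6142681248337332, -9.101672826799773e-06, 1.4760025387400408, -0.11896318227356982], 'joint_vel': [-0.000989086609748498, 0.0005328924889393553, -0.0008642402074454797, -0.0006333648348206372, -0.00031896987750902486, -0.0001294226284273116], 'joint_efforts': [-0.0025353637465741485, -39.36792969703674, -37.018046379089355, -0.0003032992208318319, 0.007015112059889361, -1.1068125616020552e-05], 'tool_pos': [0.17008367871956978, -0.6007751564602808, 0.23007887549030787], 'tool_rot': [-0.0010168433929043643, 0.9905106264783005, 0.13743239901383744, -2.3756694242727817e-05], 'contact_force': [0.2954506598393769, -0.7342616553861344, -0.9907471399100654], 'ft_torque': [0.026621160724418926, 0.012190986557293764, 0.05344341684030302], 'gripper_width': 0.9994560744917078}
side {'fovy': 49.03257073590585, 'cx': 268.65252322777246, 'cy': 193.3854195794359, 'D': array([0.00836663, 0.        , 0.        , 0.        , 0.        ]), 'rvec': array([ 0.9113835 , -2.45775664,  1.1382906 ]), 'tvec': array([0.39442221, 0.31901728, 1.0321749 ])}
top {'fovy': 54.17191877307073, 'cx': 252.4224800797138, 'cy': 191.33821867605664, 'D': array([0.0423159, 0.       , 0.       , 0.       , 0.       ]), 'rvec': array([ 2.19821709, -2.17545209,  0.12188168]), 'tvec': array([-0.02981148,  0.53033468,  1.29569209])}
0.1
```

View pics/side0.png

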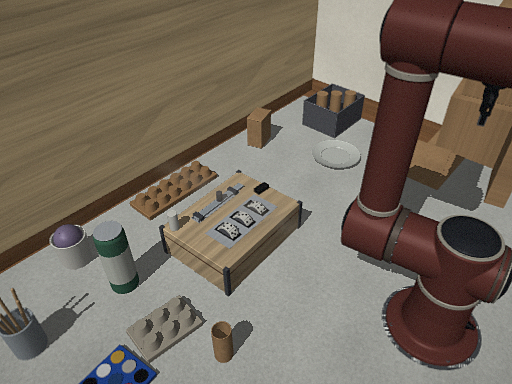

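View pics/top0.png

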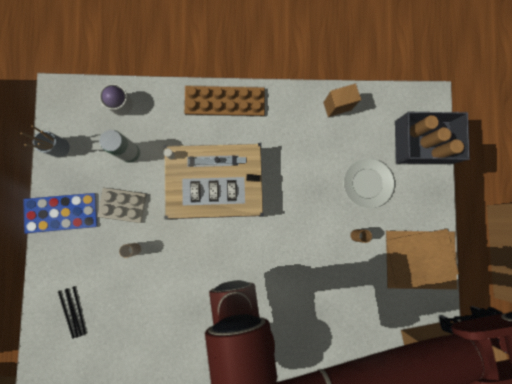

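```bash
python3 - <<'E'
from plant import *
for n in ('chest','bolt_knob','wheel_left_top','wheel_mid_top','wheel_right_top','glue_stick','eraser','tube_a','crisp_can'):
    for c in('side','top'):
        print(n,c,[(r['location'].round(4).tolist() if hasattr(r['location'],'round') else r['location'],round(r['confidence'],2)) for r in place_of(c,n)][:4])
print(state()['time'])
E
```

```text
chest side [([0.5553, 0.1047, -0.0022], 0.93)]
chest top [([0.5593, 0.1113, -0.0006], 0.56), ([0.5653, -0.4393, 0.0042], 0.53)]
bolt_knob side [([0.6254, 0.0962, 0.1338], 0.76)]
bolt_knob top [([0.6293, 0.0904, 0.1398], 0.57), ([0.6648, 0.4105, 0.0006], 0.53)]
wheel_left_top side [([0.5256, 0.1667, 0.1245], 0.8), ([0.6266, 0.0965, 0.1333], 0.61)]
wheel_left_top top [([0.5215, 0.1709, 0.1228], 0.65)]
wheel_mid_top side [([0.6267, 0.0964, 0.1321], 0.63), ([0.5256, 0.1033, 0.1204], 0.56)]
wheel_mid_top top [([0.5212, 0.1055, 0.12], 0.71)]
wheel_right_top side [([0.5283, 0.0465, 0.1205], 0.82)]
wheel_right_top top [([0.5285, 0.0481, 0.1212], 0.59), ([0.5706, -0.0218, 0.0972], 0.27)]
glue_stick side [([0.6369, 0.2469, 0.1003], 0.55)]
glue_stick top [([0.3829, -0.3931, 0.0041], 0.28)]
eraser side [([0.566, -0.0231, 0.0967], 0.49), ([0.5232, 0.1041, 0.1206], 0.43), ([0.4807, 0.4335, 0.0033], 0.24)]
eraser top [([0.575, -0.0233, 0.0982], 0.66), ([0.5274, 0.048, 0.1207], 0.38)]
tube_a side [([0.3291, 0.3826, 0.0028], 0.66)]
tube_a top [([0.3285, 0.3837, 0.0007], 0.79), ([0.3829, -0.3931, 0.002], 0.52)]
crisp_can side [([0.6668, 0.4153, 0.001], 0.81)]
crisp_can top [([0.6604, 0.4129, 0.0022], 0.59)]
1.0
```

Side view: chest around (230,225), the wheels at about (228,231), (243,217) and (257,206), the knob at (219,196). Next I'll zoom in.

```bash
cat > h.py <<'E'
import numpy as np,cv2
from plant import *
def cam(c):
    m=camera_model(c);f=192/np.tan(np.radians(m['fovy'])/2)
    return np.array([[f,0,m['cx']],[0,f,m['cy']],[0,0,1]]),m['D'],m['rvec'],m['tvec']
def proj(c,P):
    K,D,r,t=cam(c);return cv2.projectPoints(np.array(P,float).reshape(-1,1,3),r,t,K,D)[0].reshape(-1,2)
def back(c,uv,z):
    K,D,r,t=cam(c);n=cv2.undistortPoints(np.array(uv,float).reshape(-1,1,2),K,D).reshape(-1,2)
    R=cv2.Rodrigues(r)[0];C=-R.T@t;d=np.c_[n,np.ones(len(n))]@R
    return C+d*((z-C[2])/d[:,2])[:,None]
def crop(c,im,x0,y0,w,h,s,name):
    cv2.imwrite(name,cv2.resize(im[y0:y0+h,x0:x0+w,::-1],None,fx=s,fy=s,interpolation=cv2.INTER_CUBIC))
E
python3 - <<'E'
from h import *
im=cv2.imread('pics/side0.png')[:,:,::-1];crop('s',im,205,190,72,54,11,'pics/sidew0.png');crop('s',im,150,160,160,130,5,'pics/sidec0.png')
im=cv2.imread('pics/top0.png')[:,:,::-1];crop('t',im,155,135,115,90,6,'pics/topc0.png')
E
```

```text
(no output)
```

View pics/sidew0.png

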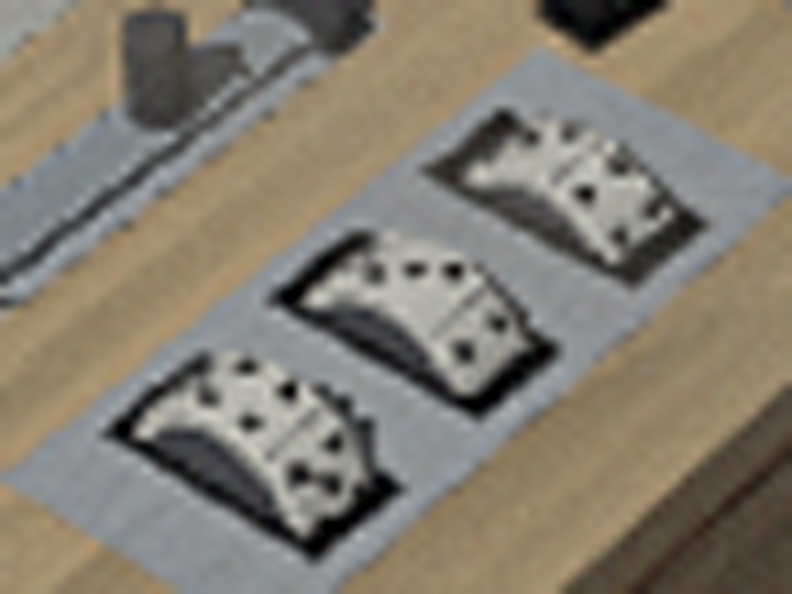

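View pics/sidec0.png

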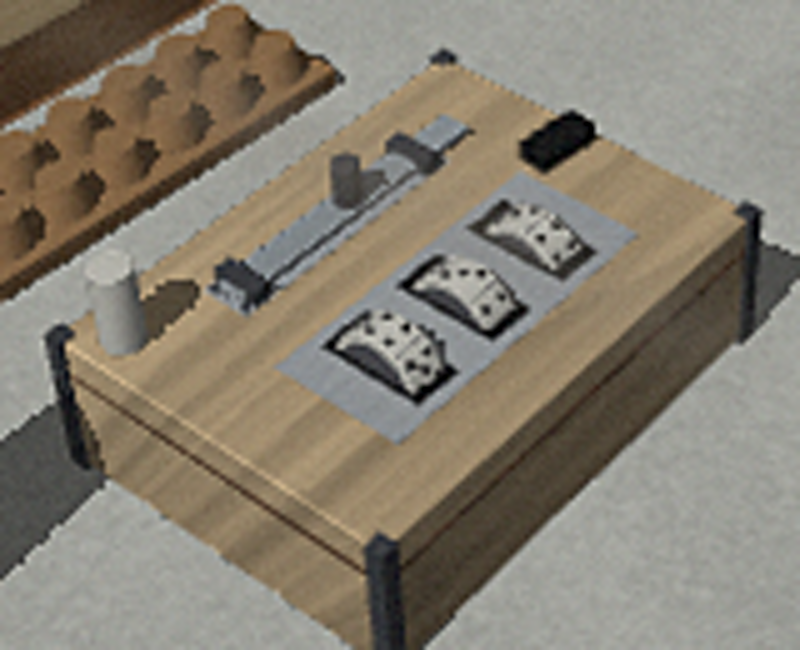

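View pics/topc0.png

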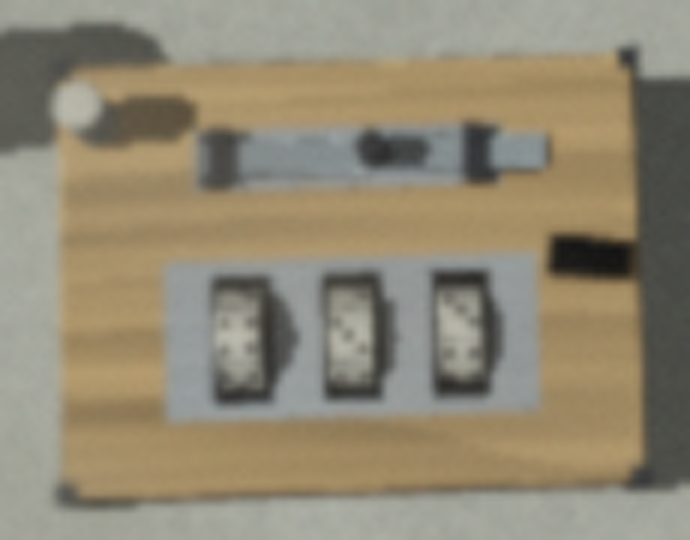

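```bash
python3 - <<'E'
from h import *
t=back('top',np.array([(635,56),(643,484),(62,492)])/6+[155,135]-.5+.5/6,0.1);print(t.round(4))
t2=back('top',np.array([(163,264),(537,254),(540,410),(168,422)])/6+[155,135]-.5+.5/6,0.1);print('plate',t2.round(4),t2.mean(0))
s=back('side',np.array([(443,62),(748,215),(383,555),(65,342)])/5+[150,160]-.5+.1,0.1);print(s.round(4),s.mean(0))
s2=back('side',np.array([(510,177),(636,235),(400,442),(276,366)])/5+[150,160]-.5+.1,0.1);print('plate',s2.round(4),s2.mean(0))
for q in (t2,s2):
    for i,j in((1,0),(2,3),(3,0),(2,1)):
        if q is s2: break
    print
e=t2[0]-t2[1];print(np.degrees(np.arctan2(-e[0],e[1])));e=t2[3]-t2[2];print(np.degrees(np.arctan2(-e[0],e[1])))
e=t[2]-t[1];print(np.degrees(np.arctan2(-e[0],e[1])))
e=s[3]-s[0];print(np.degrees(np.arctan2(-e[0],e[1])));e=s[2]-s[1];print(np.degrees(np.arctan2(-e[0],e[1])))
e=s2[3]-s2[0];print(np.degrees(np.arctan2(-e[0],e[1])));e=s2[2]-s2[1];print(np.degrees(np.arctan2(-e[0],e[1])))
E
```

```text
[[ 0.6835 -0.0479  0.1   ]
 [ 0.4451 -0.0541  0.1   ]
 [ 0.4378  0.2625  0.1   ]]
plate [[0.5634 0.2112 0.1   ]
 [0.5716 0.0056 0.1   ]
 [0.4852 0.0029 0.1   ]
 [0.4765 0.2062 0.1   ]] [0.52417755 0.10646722 0.1       ]
[[ 0.6808 -0.0412  0.1   ]
 [ 0.4479 -0.052   0.1   ]
 [ 0.4311  0.2629  0.1   ]
 [ 0.6634  0.2714  0.1   ]] [0.55581482 0.11025377 0.1       ]
plate [[0.5743 0.0133 0.1   ]
 [0.4858 0.0037 0.1   ]
 [0.4766 0.2049 0.1   ]
 [0.5645 0.2094 0.1   ]] [0.52531941 0.10783596 0.1       ]
2.2703108456502377
2.4493144689328235
1.3251387402565733
3.1766127617491104
3.04930991642814
2.8692629498821893
2.637077775519538
```

```bash
cat > un.py <<'E'
from h import *
YAW=np.radians(2.5);O=np.array([0.5575,0.109,0])
def c2w(p):
    p=np.asarray(p,float);c,s=np.cos(YAW),np.sin(YAW)
    return p@np.array([[c,s,0],[-s,c,0],[0,0,1]])+O
def unroll(im,c,yc,crown,dx=0,dy=0):
    # rows: angle from top, positive toward robot(-x) downwards ; cols: chest y from + (left) to -
    ang=np.radians(np.arange(-70,71,1.0));ys=np.linspace(14,-14,57)/1000
    A,Y=np.meshgrid(ang,ys,indexing='ij')
    P=np.stack([-.035+dx-.03*np.sin(A),yc+dy+Y,.1+crown-.03+.03*np.cos(A)],-1).reshape(-1,3)
    uv=proj(c,c2w(P)).astype(np.float32).reshape(*A.shape,2)
    return cv2.remap(im,uv[...,0],uv[...,1],cv2.INTER_CUBIC)
def sheet(fs,ft,out):
    rows=[]
    for f,c in((fs,'side'),(ft,'top')):
        im=cv2.imread(f);r=[]
        for yc,cr in((.06,.02),(0,.02),(-.06,.02)):
            u=unroll(im,c,yc,cr);u=cv2.resize(u,None,fx=2,fy=3.6);
            for d,col in((0,(0,0,255)),(-30,(0,255,0)),(30,(0,255,0))):
                cv2.line(u,(0,int((70+d)*3.6)),(8,int((70+d)*3.6)),col,2)
            r+=[u,np.zeros((u.shape[0],10,3),np.uint8)]
        rows.append(np.hstack(r))
    cv2.imwrite(out,np.hstack(rows))
E
python3 -c "
from un import *
sheet('pics/side0.png','pics/top0.png','pics/un0.png')"
```

```text
(no output)
```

View pics/un0.png

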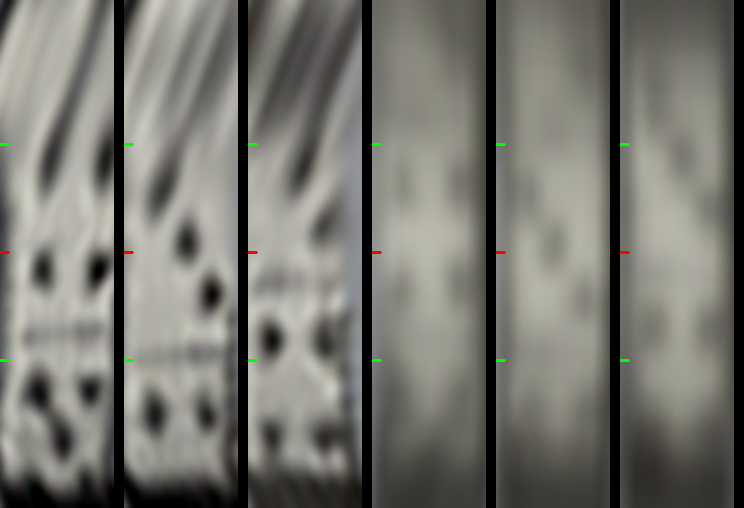

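Unrolled rims (row 252 is the crown):
- **Middle:** 3, centred, with the face boundary at +30°.
- **Left:** 4, about 8° past centre. It needs about +52°, or 27 mm of rim travel away from the robot.
- **Right:** about 22° past 3. It needs about −82°, or 43 mm of rim travel toward the robot.

Now I'll move over to the left wheel with the fingers shut.

Emit:
drive_tool(series=[[[0.35,0.768,0.0],[0,0,-13.3]],[[0.35,0.768,0.0],[0,0,-13.3]],[[0.35,0.768,0.0],[0,0,-13.3]],[[0.35,0.768,0.0],[0,0,-13.3]],[[0.35,0.768,0.0],[0,0,-13.3]],[[0.35,0.768,0.0],[0,0,-13.3]],[[0.35,0.768,0.0],[0,0,-13.3]],[[0.35,0.768,0.0],[0,0,-13.3]]], fingers=1)

```text
time: 1.8
tool_pos: [0.3365, -0.2356, 0.2316]
tool_rot: [0.0, 1.0, 0.021, 0.001]
contact_force: [2.2, 1.1, -0.1]
gripper_width: 0.0
```

Emit:
drive_tool(series=[[[0.175,0.403,0.0],[0,0,0]],[[0.175,0.403,0.0],[0,0,0]],[[0.175,0.403,0.0],[0,0,0]],[[0.175,0.403,0.0],[0,0,0]],[[0.175,0.403,0.0],[0,0,0]],[[0.175,0.403,-0.03],[0,0,0]],[[0.175,0.403,-0.06],[0,0,0]],[[0.175,0.403,-0.09],[0,0,0]]])

```text
time: 2.6
tool_pos: [0.4925, 0.1205, 0.1795]
tool_rot: [-0.0, 1.0, 0.023, 0.003]
contact_force: [0.9, -0.2, -0.8]
gripper_width: 0.001
```

Emit:
drive_tool(series=[[[0.017,0.044,-0.02],[0,0,0]],[[0.017,0.044,-0.04],[0,0,0]],[[0.017,0.044,-0.04],[0,0,0]],[[0.017,0.044,-0.04],[0,0,0]],[[0.017,0.044,-0.04],[0,0,0]]])

```text
time: 3.1
tool_pos: [0.5082, 0.1613, 0.1392]
tool_rot: [-0.0, 1.0, 0.021, 0.001]
contact_force: [0.7, -0.3, 0.5]
gripper_width: -0.0
```

```bash
python3 - <<'E'
from h import *
s=state();print(s['tool_pos'],s['tool_rot'],s['contact_force'])
im=grab_frame('side');crop('s',im,190,150,110,100,7,'pics/s1.png')
im=grab_frame('top');crop('s',im,150,130,120,100,6,'pics/t1.png')
for i in range(3):print(state()['contact_force'],grab_frame('top').shape)
E
```

```text
[0.50815874 0.16127173 0.13915837] [-1.33446070e-04  9.99773547e-01  2.12412477e-02  1.28271487e-03] [ 0.7005774  -0.29381552  0.47102099]
[0.29522729 1.31190626 0.11979216] (384, 512, 3)
[-0.51463829 -0.05636842  0.24471339] (384, 512, 3)
[0.12591517 0.14889661 0.0787747 ] (384, 512, 3)
```

View pics/s1.png

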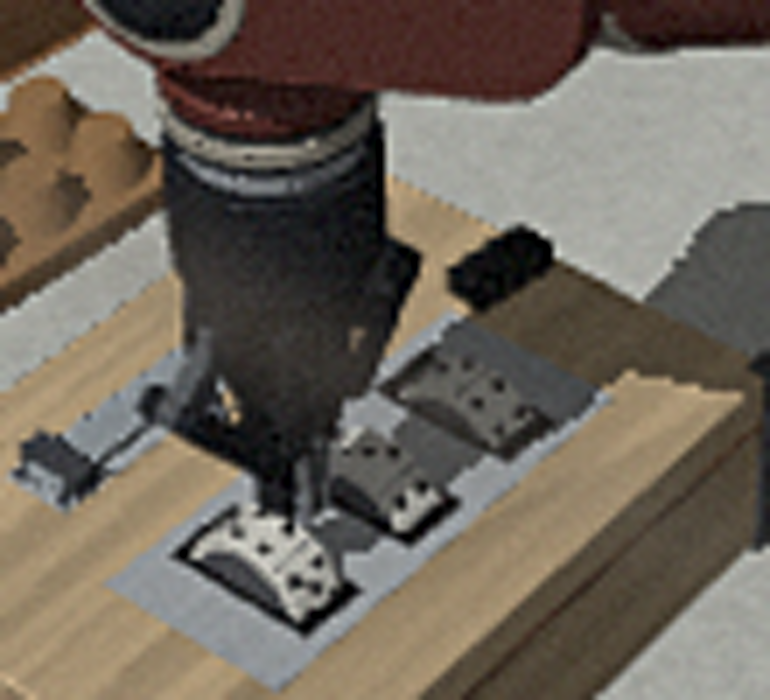

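View pics/t1.png

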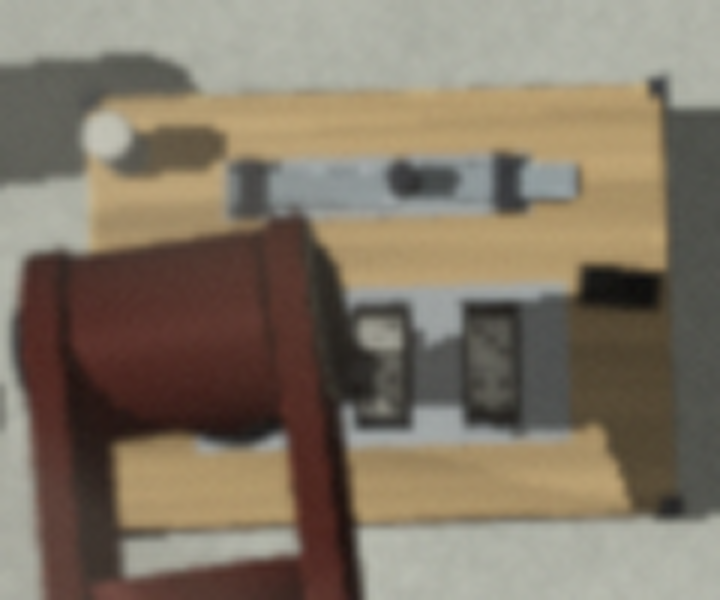

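Side view: the tip hangs just behind the left wheel, and the middle wheel is untouched. I'll position it and feel my way down.

Emit:
drive_tool(series=[[[0.004,0.003,-0.005],[0,0,0]],[[0.004,0.003,-0.011],[0,0,0]],[[0.004,0.003,-0.011],[0,0,0]],[[0.004,0.003,-0.011],[0,0,0]]])

```text
time: 3.75
tool_pos: [0.5109, 0.1648, 0.1258]
tool_rot: [0.0, 1.0, 0.022, -0.001]
contact_force: [0.6, 0.1, 0.1]
gripper_width: -0.004
```

Emit:
drive_tool(series=[[[0.002,0.001,-0.001],[0,0,0]],[[0.002,0.001,-0.001],[0,0,0]]])

```text
time: 3.95
tool_pos: [0.5135, 0.166, 0.1255]
tool_rot: [-0.0, 1.0, 0.022, 0.0]
contact_force: [-0.2, -0.3, 0.5]
gripper_width: 0.001
```

Emit:
drive_tool(series=[[[0,0,-0.001],[0,0,0]],[[0,0,-0.001],[0,0,0]]])

```text
time: 4.15
tool_pos: [0.5133, 0.1659, 0.1244]
tool_rot: [0.0, 1.0, 0.022, -0.0]
contact_force: [-1.0, 0.5, 0.5]
gripper_width: 0.001
```

Emit:
drive_tool(series=[[[0,0,-0.001],[0,0,0]],[[0,0,-0.001],[0,0,0]]])

```text
time: 4.35
tool_pos: [0.5135, 0.1659, 0.1237]
tool_rot: [-0.0, 1.0, 0.022, 0.0]
contact_force: [-0.4, 0.3, 0.2]
gripper_width: 0.0
```

Emit:
drive_tool(series=[[[0,0,-0.001],[0,0,0]],[[0,0,-0.001],[0,0,0]]])

```text
time: 4.55
tool_pos: [0.5135, 0.1659, 0.123]
tool_rot: [-0.0, 1.0, 0.022, 0.0]
contact_force: [-0.6, -0.8, 3.0]
gripper_width: -0.001
```

Emit:
drive_tool(series=[[[0,0,-0.001],[0,0,0]],[[0,0,-0.001],[0,0,0]]])

```text
time: 4.75
tool_pos: [0.5136, 0.1659, 0.1222]
tool_rot: [-0.0, 1.0, 0.022, 0.0]
contact_force: [-3.3, 0.2, 6.1]
gripper_width: -0.002
```

Emit:
drive_tool(series=[[[0.002,0,-0.0004],[0,0,0]],[[0.004,0,-0.0004],[0,0,0]],[[0.004,0,-0.0004],[0,0,0]]])

```text
time: 5.05
tool_pos: [0.5175, 0.1661, 0.1221]
tool_rot: [-0.0, 1.0, 0.022, 0.0]
contact_force: [-3.5, -0.1, 6.1]
gripper_width: -0.002
```

```bash
python3 - <<'E'
from h import *
s=state();print(s['time'],s['tool_pos'],s['contact_force'])
im=grab_frame('side');crop('s',im,205,190,72,54,11,'pics/s2.png')
s=state();print(s['time'],s['tool_pos'],s['contact_force'])
E
```

```text
5.05 [0.51753949 0.16605232 0.12209106] [-3.49109674 -0.08549331  6.08876828]
5.1 [0.51750126 0.16604892 0.12204903] [-3.571583    0.70602334  6.22713592]
```

View pics/s2.png

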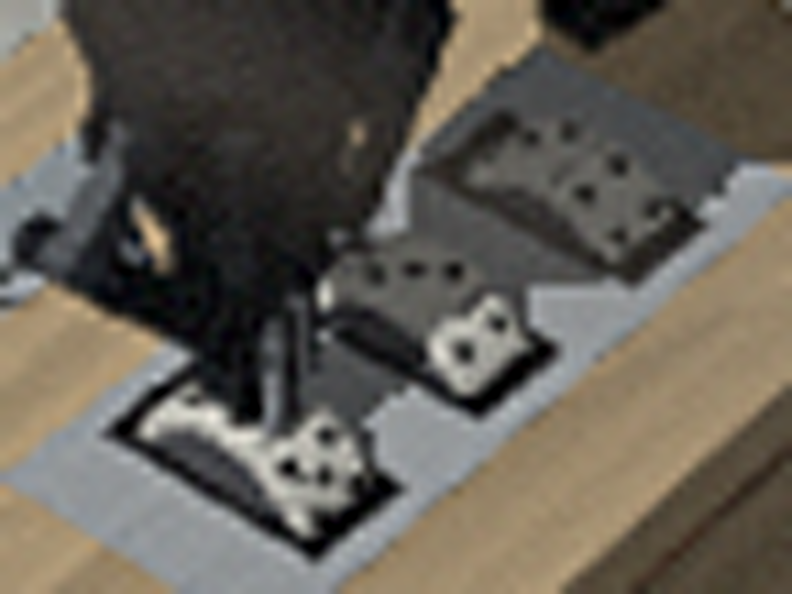

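It's rolling: Fx ≈ −3.5 N with 6 N of press, and the pips have moved. I'll carry on with slightly more press.

Emit:
drive_tool(series=[[[0.002,0.0001,-0.0005],[0,0,0]],[[0.004,0.0002,-0.0005],[0,0,0]],[[0.004,0.0002,-0.0005],[0,0,0]]])

```text
time: 5.4
tool_pos: [0.5217, 0.1662, 0.1219]
tool_rot: [-0.0, 1.0, 0.022, 0.0]
contact_force: [-3.1, -0.5, 7.8]
gripper_width: 0.001
```

Emit:
drive_tool(series=[[[0.002,0.0001,0],[0,0,0]],[[0.004,0.0002,0],[0,0,0]],[[0.004,0.0002,0],[0,0,0]]])

```text
time: 5.7
tool_pos: [0.5257, 0.1664, 0.1219]
tool_rot: [-0.0, 1.0, 0.022, 0.0]
contact_force: [-2.6, -0.2, 7.3]
gripper_width: -0.0
```

```bash
python3 - <<'E'
from h import *
im=grab_frame('side');crop('s',im,205,190,72,54,11,'pics/s3.png')
s=state();print(s['time'],s['tool_pos'],s['contact_force'])
E
```

```text
5.75 [0.52567144 0.16642973 0.12185347] [-2.86056009 -0.59436434  7.52774419]
```

View pics/s3.png

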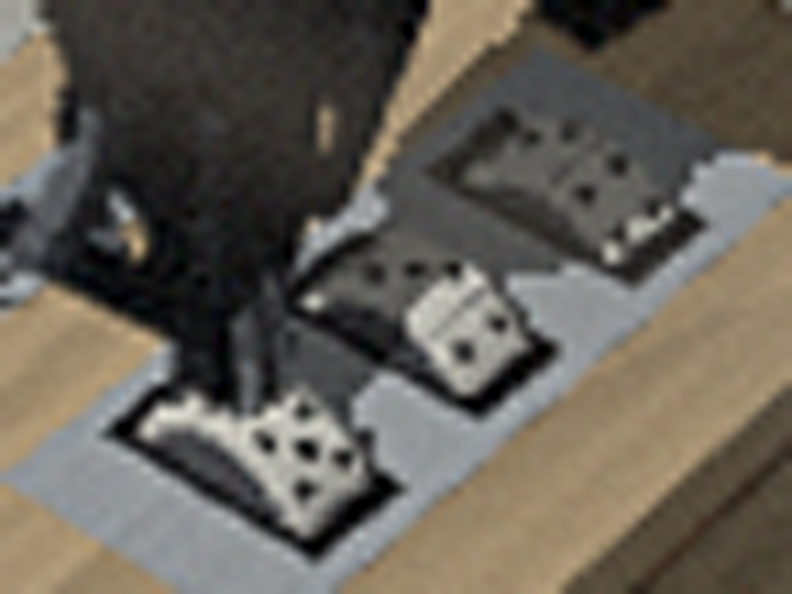

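The five is coming up, with its centre pip at (308,447) in the crop. I'll continue.

Emit:
drive_tool(series=[[[0.002,0.0001,-0.0002],[0,0,0]],[[0.004,0.0002,-0.0002],[0,0,0]],[[0.004,0.0002,-0.0002],[0,0,0]]])

```text
time: 6.05
tool_pos: [0.5298, 0.1666, 0.1217]
tool_rot: [-0.0, 1.0, 0.022, 0.0]
contact_force: [-4.5, -0.5, 7.6]
gripper_width: -0.001
```

Emit:
drive_tool(series=[[[0.002,0.0001,-0.0002],[0,0,0]],[[0.004,0.0002,-0.0004],[0,0,0]],[[0.004,0.0002,-0.0004],[0,0,0]]])

```text
time: 6.35
tool_pos: [0.5341, 0.1668, 0.1214]
tool_rot: [-0.0, 1.0, 0.022, 0.001]
contact_force: [-1.7, -0.8, 8.5]
gripper_width: 0.001
```

```bash
python3 - <<'E'
from h import *
im=grab_frame('side');cv2.imwrite('pics/side4.png',im[:,:,::-1]);crop('s',im,205,190,72,54,11,'pics/s4.png')
s=state();print(s['time'],s['tool_pos'],s['contact_force'])
E
```

```text
6.4 [0.53402603 0.16681375 0.12142499] [-2.73772945 -0.84809863  7.36035327]
```

View pics/s4.png

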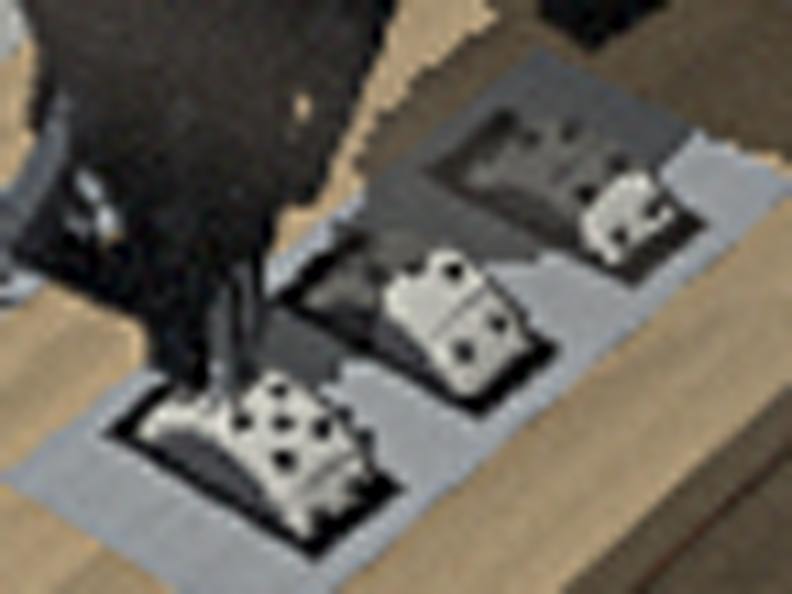

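```bash
cat >> un.py <<'E'
def meas(files,yc,cr,out,dx=0):
    r=[]
    for f in files:
        u=cv2.resize(unroll(cv2.imread(f),'side',yc,cr,dx),None,fx=3,fy=4)
        for d in range(-60,61,10): cv2.line(u,(0,int((70+d)*4)),(14 if d%30==0 else 6,int((70+d)*4)),(0,0,255) if d==0 else (0,255,0),1)
        r+=[u,np.zeros((u.shape[0],10,3),np.uint8)]
    cv2.imwrite(out,np.hstack(r))
E
python3 -c "
from un import *
meas(['pics/side0.png','pics/side4.png'],.06,.0215,'pics/m1.png')
meas(['pics/side0.png'],0,.02,'pics/m2.png')
a=cv2.imread('pics/m1.png');b=cv2.imread('pics/m2.png');cv2.imwrite('pics/m.png',np.hstack([a,b]))"
```

```text
(no output)
```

View pics/m.png

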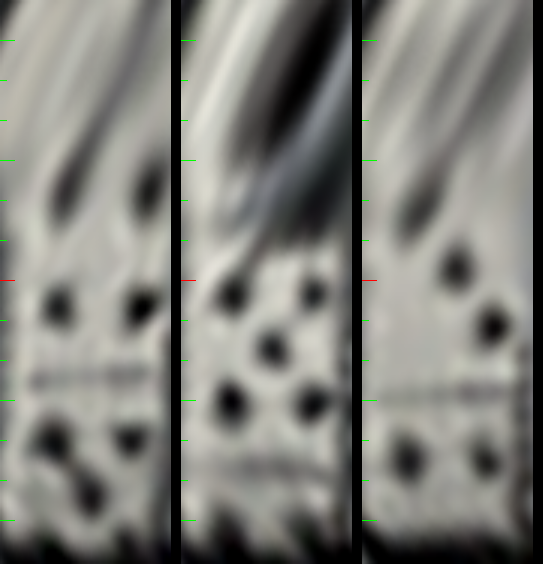

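The left wheel has turned about 39°, and its 5/6 boundary is at +46° against +28.5° for the correctly set middle wheel. About 18° (9.4 mm) remains, so I'll lift and re-stroke.

Emit:
drive_tool(series=[[[0,0,0.008],[0,0,0]],[[-0.016,-0.001,0.008],[0,0,0]],[[-0.016,-0.001,0.004],[0,0,0]],[[-0.016,-0.001,0.002],[0,0,0]],[[-0.016,-0.001,0.001],[0,0,0]],[[-0.016,-0.001,0.001],[0,0,0]]])

```text
time: 7.0
tool_pos: [0.5177, 0.1658, 0.1219]
tool_rot: [-0.0, 1.0, 0.022, -0.0]
contact_force: [-4.1, 0.2, 8.1]
gripper_width: 0.002
```

Emit:
drive_tool(series=[[[0,0,-0.0005],[0,0,0]],[[0,0,-0.0005],[0,0,0]]])

```text
time: 7.2
tool_pos: [0.5179, 0.1658, 0.1217]
tool_rot: [-0.0, 1.0, 0.022, 0.0]
contact_force: [-3.4, -0.7, 8.2]
gripper_width: -0.003
```

Emit:
drive_tool(series=[[[0.002,0.0001,0],[0,0,0]],[[0.004,0.0002,0],[0,0,0]],[[0.006,0.0003,0],[0,0,0]],[[0.008,0.0004,0],[0,0,0]],[[0.008,0.0004,0],[0,0,0]]])

```text
time: 7.7
tool_pos: [0.5262, 0.1662, 0.1217]
tool_rot: [-0.0, 1.0, 0.022, 0.0]
contact_force: [-2.5, -0.9, 8.6]
gripper_width: 0.0
```

```bash
python3 - <<'E'
from un import *
im=grab_frame('side');cv2.imwrite('pics/side5.png',im[:,:,::-1])
s=state();print(s['time'],s['tool_pos'],s['contact_force'])
meas(['pics/side4.png','pics/side5.png'],.06,.0215,'pics/m1.png')
a=cv2.imread('pics/m1.png');b=cv2.imread('pics/m2.png');cv2.imwrite('pics/m5.png',np.hstack([a,b]))
E
```

```text
7.75 [0.52619941 0.16615847 0.12175413] [-3.70939332 -1.12579467  8.6454831 ]
```

View pics/m5.png

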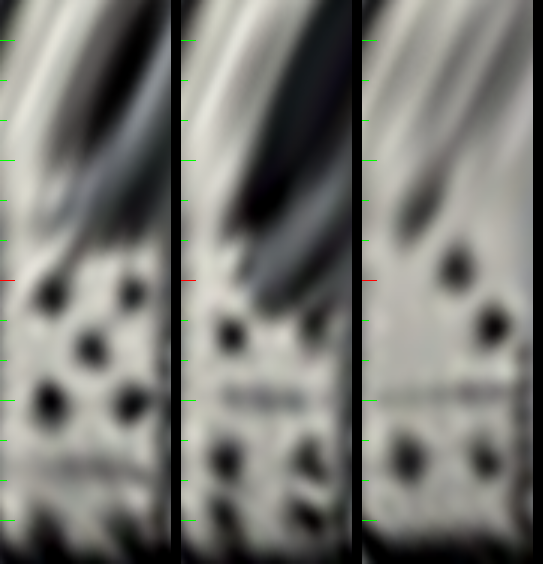

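The left boundary is at 29.5°, against the 28.5° reference. Next is the right wheel.

Emit:
drive_tool(series=[[[0,0,0.03],[0,0,0]],[[0.004,-0.05,0.04],[0,0,0]],[[0.008,-0.1,0.04],[0,0,0]],[[0.01,-0.1185,0.03],[0,0,0]],[[0.01,-0.1185,0.01],[0,0,0]],[[0.01,-0.1185,0.006],[0,0,0]],[[0.01,-0.1185,0.006],[0,0,0]],[[0.01,-0.1185,0.006],[0,0,0]]])

```text
time: 8.55
tool_pos: [0.5357, 0.048, 0.1268]
tool_rot: [0.0, 1.0, 0.022, 0.0]
contact_force: [-0.5, 0.1, -0.3]
gripper_width: 0.003
```

```bash
python3 - <<'E'
from un import *
im=grab_frame('side');cv2.imwrite('pics/side6.png',im[:,:,::-1]);crop('s',im,195,180,90,70,8,'pics/s6.png')
s=state();print(s['time'],s['tool_pos'],s['contact_force'])
meas(['pics/side6.png'],.06,.0235,'pics/m1.png')
meas(['pics/side6.png'],0,.02,'pics/m2.png')
meas(['pics/side6.png'],-.06,.02,'pics/m3.png')
cv2.imwrite('pics/m6.png',np.hstack([cv2.imread(f'pics/m{i}.png') for i in (1,2,3)]))
E
```

```text
8.6 [0.53593306 0.0480595  0.12724941] [-0.07838085  0.31399095  0.03981826]
```

View pics/s6.png

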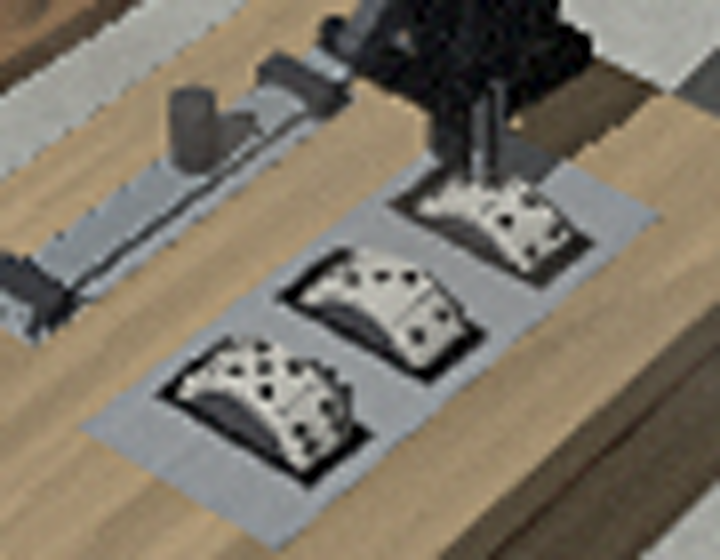

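View pics/m6.png

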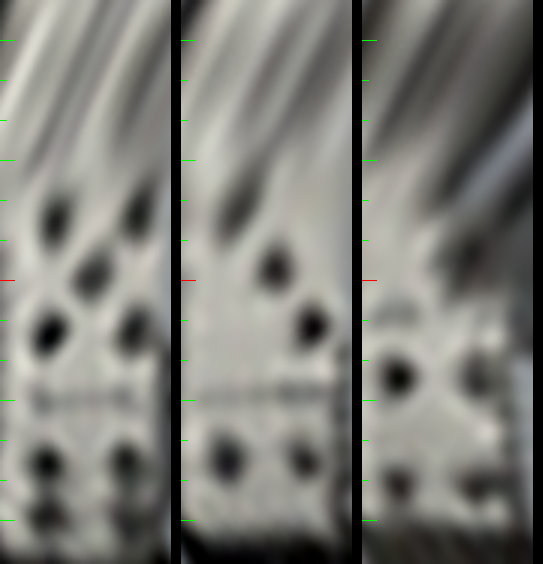

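The left wheel shows a centred 5 within 1–2° of the middle wheel, and the middle wheel still shows 3. Now to feel for the right crown.

Emit:
drive_tool(series=[[[0,-0.0003,-0.002],[0,0,0]],[[0,-0.0003,-0.002],[0,0,0]]])

```text
time: 8.8
tool_pos: [0.5356, 0.0476, 0.1249]
tool_rot: [0.0, 1.0, 0.022, 0.0]
contact_force: [-0.0, 0.5, -0.2]
gripper_width: -0.001
```

Emit:
drive_tool(series=[[[0,0,-0.0015],[0,0,0]],[[0,0,-0.0015],[0,0,0]]])

```text
time: 9.0
tool_pos: [0.5353, 0.0474, 0.1229]
tool_rot: [-0.0, 1.0, 0.022, -0.0]
contact_force: [-0.1, 0.4, -0.5]
gripper_width: -0.002
```

Emit:
drive_tool(series=[[[0,0,-0.0015],[0,0,0]],[[0,0,-0.0015],[0,0,0]]])

```text
time: 9.2
tool_pos: [0.5352, 0.0473, 0.1212]
tool_rot: [-0.0, 1.0, 0.022, -0.0]
contact_force: [0.6, 1.2, -0.7]
gripper_width: 0.0
```

Emit:
drive_tool(series=[[[0,0,-0.001],[0,0,0]],[[0,0,-0.001],[0,0,0]]])

```text
time: 9.4
tool_pos: [0.5353, 0.0473, 0.1203]
tool_rot: [-0.0, 1.0, 0.022, -0.0]
contact_force: [-0.3, -0.9, 0.5]
gripper_width: 0.001
```

Emit:
drive_tool(series=[[[0,0,-0.001],[0,0,0]],[[0,0,-0.001],[0,0,0]]])

```text
time: 9.6
tool_pos: [0.5353, 0.0473, 0.1193]
tool_rot: [-0.0, 1.0, 0.022, -0.0]
contact_force: [0.5, -0.1, -0.3]
gripper_width: 0.0
```

Emit:
drive_tool(series=[[[0,0,-0.001],[0,0,0]],[[0,0,-0.001],[0,0,0]]])

```text
time: 9.8
tool_pos: [0.5352, 0.0473, 0.1183]
tool_rot: [-0.0, 1.0, 0.022, -0.0]
contact_force: [0.6, 0.3, -0.2]
gripper_width: -0.004
```

Emit:
drive_tool(series=[[[0,0,-0.001],[0,0,0]],[[0,0,-0.001],[0,0,0]]])

```text
time: 10.0
tool_pos: [0.5352, 0.0473, 0.1173]
tool_rot: [0.0, 1.0, 0.022, -0.0]
contact_force: [-0.1, 0.2, 0.6]
gripper_width: -0.002
```

Emit:
drive_tool(series=[[[0,0,-0.001],[0,0,0]],[[0,0,-0.001],[0,0,0]]])

```text
time: 10.2
tool_pos: [0.5355, 0.0473, 0.1166]
tool_rot: [0.0, 1.0, 0.022, 0.0]
contact_force: [-0.1, 0.2, 0.4]
gripper_width: -0.001
```

Emit:
drive_tool(series=[[[0,0,-0.001],[0,0,0]],[[0,0,-0.001],[0,0,0]]])

```text
time: 10.4
tool_pos: [0.5355, 0.0473, 0.1159]
tool_rot: [0.0, 1.0, 0.022, 0.0]
contact_force: [-1.3, -0.2, 3.0]
gripper_width: 0.001
```

Emit:
drive_tool(series=[[[0,0,-0.001],[0,0,0]],[[0,0,-0.001],[0,0,0]]])

```text
time: 10.6
tool_pos: [0.5356, 0.0473, 0.1152]
tool_rot: [0.0, 1.0, 0.022, 0.0]
contact_force: [-2.0, 0.3, 5.9]
gripper_width: 0.001
```

Emit:
drive_tool(series=[[[-0.002,-0.0001,-0.0002],[0,0,0]],[[-0.002,-0.0001,-0.0002],[0,0,0]]])

```text
time: 10.8
tool_pos: [0.535, 0.0472, 0.1156]
tool_rot: [-0.0, 1.0, 0.022, 0.002]
contact_force: [2.9, 1.4, 3.9]
gripper_width: -0.003
```

Emit:
drive_tool(series=[[[0,0,-0.0007],[0,0,0]],[[-0.002,-0.0001,-0.0007],[0,0,0]],[[-0.002,-0.0001,-0.0007],[0,0,0]]])

```text
time: 11.1
tool_pos: [0.533, 0.0471, 0.1151]
tool_rot: [0.0, 1.0, 0.022, 0.002]
contact_force: [3.2, 0.4, 6.3]
gripper_width: -0.003
```

```bash
python3 - <<'E'
from un import *
im=grab_frame('side');cv2.imwrite('pics/side7.png',im[:,:,::-1]);crop('s',im,195,180,90,70,8,'pics/s7.png')
s=state();print(s['time'],s['tool_pos'],s['contact_force'])
meas(['pics/side0.png','pics/side7.png'],-.06,.0165,'pics/m7.png')
E
```

```text
11.15 [0.53298376 0.04710648 0.11509298] [3.35297848 0.40274156 6.14205467]
```

View pics/s7.png

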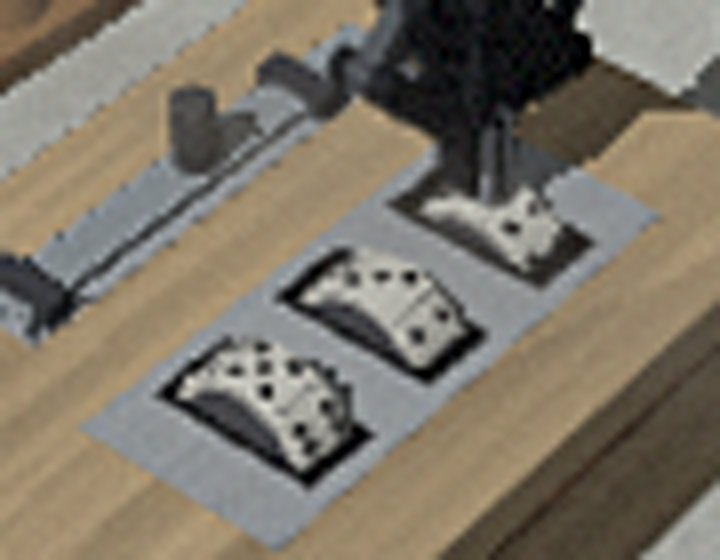

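View pics/m7.png

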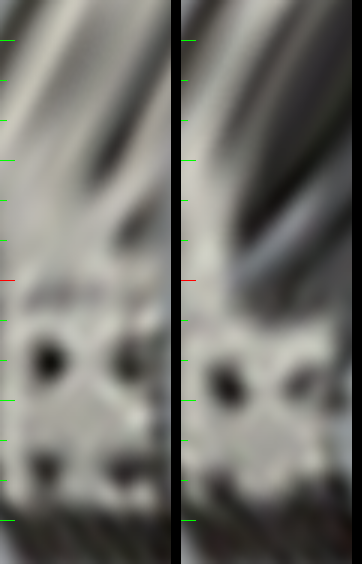

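It's rolling the right way, with about 6° done. Continuing toward −x.

Emit:
drive_tool(series=[[[-0.002,-0.0001,-0.0003],[0,0,0]],[[-0.004,-0.0002,-0.0004],[0,0,0]],[[-0.004,-0.0002,-0.0004],[0,0,0]]])

```text
time: 11.45
tool_pos: [0.5291, 0.0469, 0.1149]
tool_rot: [-0.0, 1.0, 0.022, 0.002]
contact_force: [2.1, 1.3, 7.1]
gripper_width: 0.0
```

Emit:
drive_tool(series=[[[-0.002,-0.0001,0],[0,0,0]],[[-0.004,-0.0002,0],[0,0,0]],[[-0.006,-0.0003,0],[0,0,0]],[[-0.006,-0.0003,0],[0,0,0]]])

```text
time: 11.85
tool_pos: [0.5231, 0.0467, 0.1149]
tool_rot: [-0.0, 1.0, 0.022, 0.002]
contact_force: [4.4, 1.5, 6.7]
gripper_width: -0.001
```

Emit:
drive_tool(series=[[[-0.002,-0.0001,0],[0,0,0]],[[-0.004,-0.0002,-0.0002],[0,0,0]],[[-0.006,-0.0003,-0.0002],[0,0,0]],[[-0.006,-0.0003,-0.0002],[0,0,0]]])

```text
time: 12.25
tool_pos: [0.5169, 0.0464, 0.1146]
tool_rot: [-0.0, 1.0, 0.022, 0.002]
contact_force: [2.3, 1.7, 6.9]
gripper_width: -0.001
```

```bash
python3 - <<'E'
from un import *
im=grab_frame('side');cv2.imwrite('pics/side8.png',im[:,:,::-1]);crop('s',im,195,180,90,70,8,'pics/s8.png')
s=state();print(s['time'],s['tool_pos'],s['contact_force'])
meas(['pics/side0.png','pics/side8.png'],-.06,.0165,'pics/m8.png')
E
```

```text
12.3 [0.51693128 0.04637743 0.1145937 ] [2.49263844 0.78400677 6.60965356]
```

View pics/s8.png

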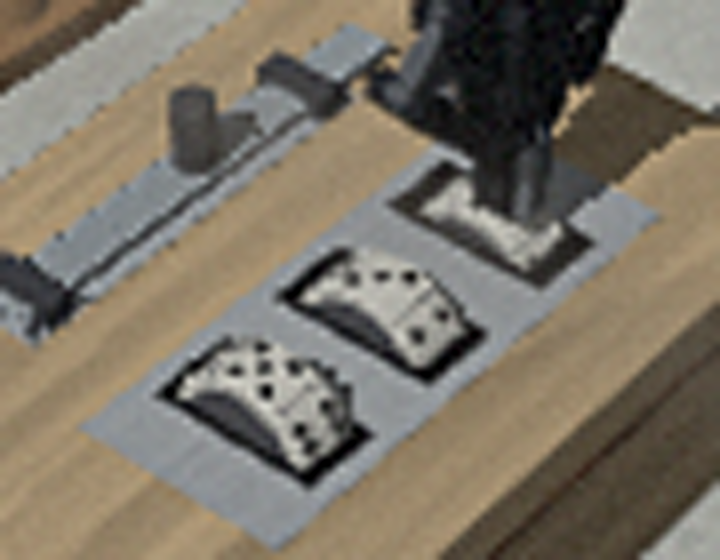

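Emit:
drive_tool(series=[[[0,0,0.009],[0,0,0]],[[0.018,0.0008,0.009],[0,0,0]],[[0.018,0.0008,0.009],[0,0,0]],[[0.018,0.0008,0.009],[0,0,0]]])

```text
time: 12.7
tool_pos: [0.5321, 0.0471, 0.1209]
tool_rot: [-0.0, 1.0, 0.022, -0.002]
contact_force: [-0.1, -0.4, -0.4]
gripper_width: 0.002
```

```bash
python3 - <<'E'
from un import *
im=grab_frame('side');cv2.imwrite('pics/side9.png',im[:,:,::-1]);crop('s',im,195,180,90,70,8,'pics/s9.png')
s=state();print(s['time'],s['tool_pos'],s['contact_force'])
meas(['pics/side0.png','pics/side9.png'],-.06,.0165,'pics/m1.png')
cv2.imwrite('pics/m9.png',np.hstack([cv2.imread(f'pics/m{i}.png') for i in (1,2)]))
E
```

```text
12.75 [0.531993   0.04707107 0.12084625] [ 0.55471693  0.00321884 -0.88707526]
```

View pics/m9.png

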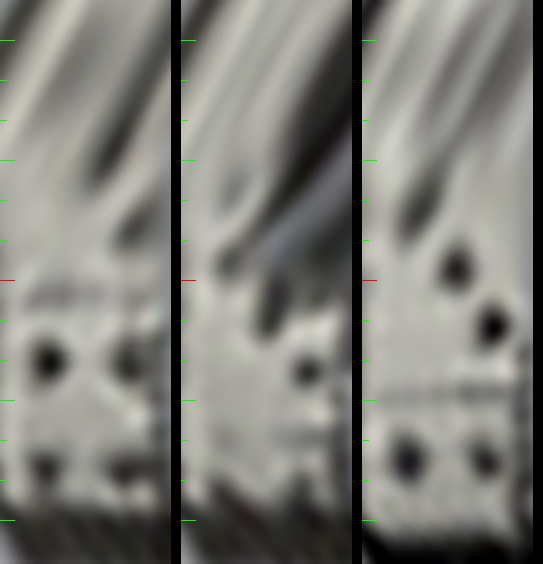

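The right wheel's 3/4 boundary is at +39°, so about 50° (26 mm) remains. Next stroke.

Emit:
drive_tool(series=[[[0.003,0,-0.004],[0,0,0]],[[0.003,0,-0.0075],[0,0,0]],[[0.003,0,-0.0085],[0,0,0]],[[0.003,0,-0.009],[0,0,0]]])

```text
time: 13.15
tool_pos: [0.5365, 0.047, 0.1143]
tool_rot: [0.0, 1.0, 0.022, 0.0]
contact_force: [-3.0, 0.7, 8.6]
gripper_width: -0.001
```

Emit:
drive_tool(series=[[[-0.002,-0.0001,0],[0,0,0]],[[-0.004,-0.0002,0],[0,0,0]],[[-0.004,-0.0002,0],[0,0,0]]])

```text
time: 13.45
tool_pos: [0.5347, 0.0469, 0.1153]
tool_rot: [-0.0, 1.0, 0.022, 0.003]
contact_force: [3.7, 1.4, 5.7]
gripper_width: 0.003
```

Emit:
drive_tool(series=[[[-0.002,-0.0001,-0.0003],[0,0,0]],[[-0.004,-0.0002,-0.0004],[0,0,0]],[[-0.006,-0.0003,-0.0004],[0,0,0]],[[-0.008,-0.0004,-0.0004],[0,0,0]],[[-0.008,-0.0004,-0.0004],[0,0,0]]])

```text
time: 13.95
tool_pos: [0.5268, 0.0466, 0.1151]
tool_rot: [-0.0, 1.0, 0.022, 0.004]
contact_force: [3.4, 1.3, 6.3]
gripper_width: 0.0
```

Emit:
drive_tool(series=[[[-0.002,-0.0001,-0.0001],[0,0,0]],[[-0.004,-0.0002,-0.0002],[0,0,0]],[[-0.006,-0.0003,-0.0002],[0,0,0]],[[-0.008,-0.0004,-0.0002],[0,0,0]],[[-0.01,-0.0005,-0.0002],[0,0,0]],[[-0.01,-0.0005,-0.0002],[0,0,0]]])

```text
time: 14.55
tool_pos: [0.5167, 0.0461, 0.1148]
tool_rot: [-0.0, 1.0, 0.022, 0.003]
contact_force: [2.6, 1.8, 6.6]
gripper_width: 0.003
```

Emit:
drive_tool(series=[[[0,0,0.009],[0,0,0]],[[0.018,0.0008,0.009],[0,0,0]],[[0.018,0.0008,0.009],[0,0,0]],[[0.018,0.0008,0.009],[0,0,0]]])

```text
time: 14.95
tool_pos: [0.5315, 0.0468, 0.1208]
tool_rot: [-0.0, 1.0, 0.022, -0.001]
contact_force: [-0.2, -0.1, 0.8]
gripper_width: -0.001
```

```bash
python3 - <<'E'
from un import *
im=grab_frame('side');cv2.imwrite('pics/side10.png',im[:,:,::-1]);crop('s',im,195,180,90,70,8,'pics/s10.png')
s=state();print(s['time'],s['tool_pos'],s['contact_force'])
meas(['pics/side9.png','pics/side10.png'],-.06,.0165,'pics/m1.png')
cv2.imwrite('pics/m10.png',np.hstack([cv2.imread(f'pics/m{i}.png') for i in (1,2)]))
E
```

```text
15.0 [0.53132653 0.04678182 0.12066462] [ 1.2369415   0.4645159  -0.27466505]
```

View pics/m10.png

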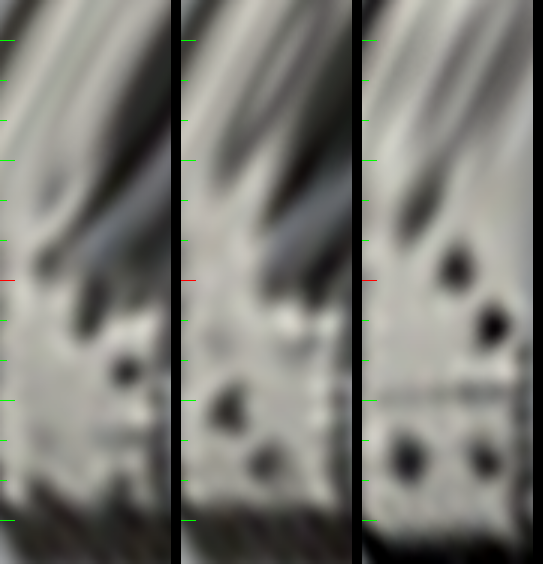

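View pics/s10.png

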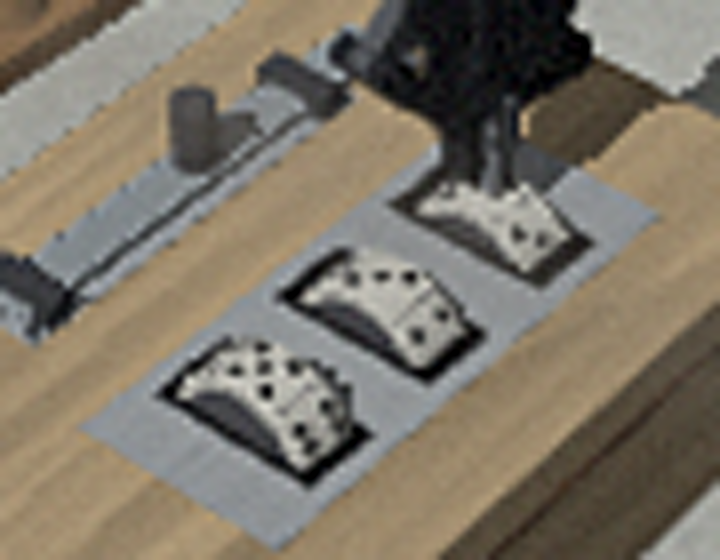

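About 12–14° remains. One short stroke of about 7 mm, then a clear look.

Emit:
drive_tool(series=[[[0,0,-0.004],[0,0,0]],[[0,0,-0.0075],[0,0,0]],[[0,0,-0.0085],[0,0,0]],[[0,0,-0.009],[0,0,0]]])

```text
time: 15.4
tool_pos: [0.5325, 0.0468, 0.114]
tool_rot: [0.0, 1.0, 0.022, 0.0]
contact_force: [-3.9, -0.5, 10.4]
gripper_width: 0.003
```

Emit:
drive_tool(series=[[[-0.002,-0.0001,0],[0,0,0]],[[-0.004,-0.0002,0],[0,0,0]],[[-0.006,-0.0003,0],[0,0,0]],[[-0.0075,-0.0003,0],[0,0,0]],[[-0.0075,-0.0003,0],[0,0,0]]])

```text
time: 15.9
tool_pos: [0.5273, 0.0465, 0.115]
tool_rot: [0.0, 1.0, 0.022, 0.004]
contact_force: [3.4, 1.7, 6.2]
gripper_width: -0.001
```

Emit:
drive_tool(series=[[[0,0,0.01],[0,0,0]],[[0.03,0,0.04],[0,0,0]],[[0.07,0,0.06],[0,0,0]],[[0.1,-0.02,0.06],[0,0,0]],[[0.1,-0.02,0.06],[0,0,0]]])

```text
time: 16.4
tool_pos: [0.6273, 0.0247, 0.173]
tool_rot: [0.001, 1.0, 0.021, 0.001]
contact_force: [0.2, -0.2, -0.6]
gripper_width: -0.002
```

```bash
python3 - <<'E'
from un import *
im=grab_frame('side');cv2.imwrite('pics/side11.png',im[:,:,::-1]);crop('s',im,195,180,90,70,8,'pics/s11.png')
s=state();print(s['time'],s['tool_pos'],s['contact_force'])
im=grab_frame('top');cv2.imwrite('pics/top11.png',im[:,:,::-1])
for i,(y,c) in enumerate(((.06,.0235),(0,.02),(-.06,.0165))): meas(['pics/side11.png'],y,c,f'pics/m{i+1}.png')
cv2.imwrite('pics/m11.png',np.hstack([cv2.imread(f'pics/m{i}.png') for i in (1,2,3)]))
E
```

```text
16.45 [0.62534675 0.02562673 0.17194718] [0.43240504 0.36261511 0.01576175]
```

View pics/m11.png

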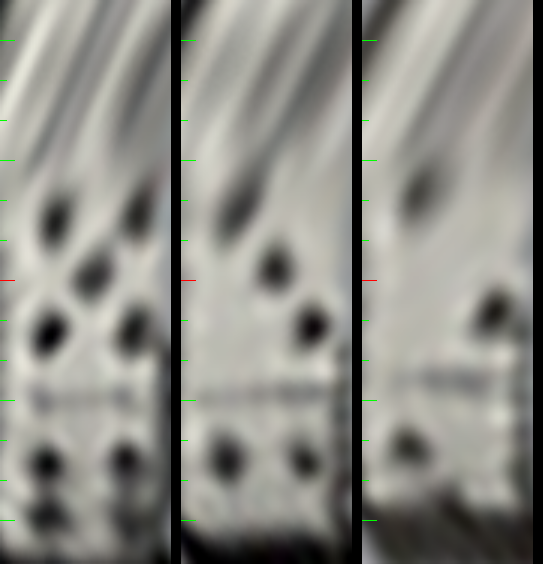

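View pics/s11.png

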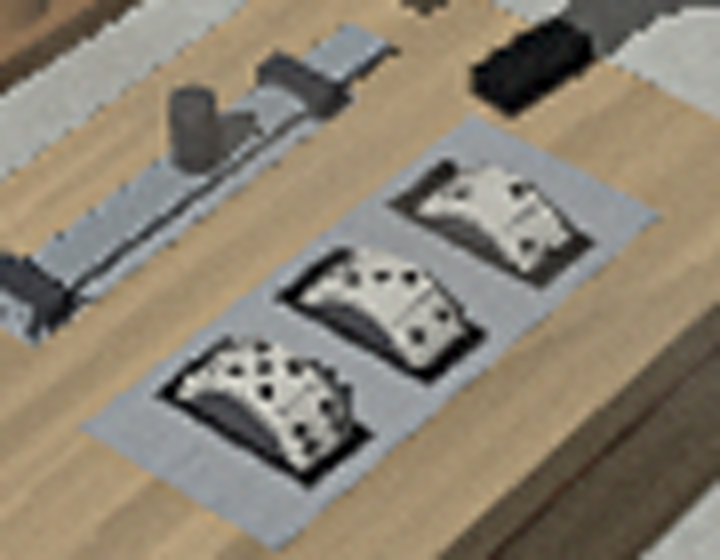

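The right wheel shows 2, but its boundary is at 25° where the middle sits at about 28.5°, so it's roughly 4–5° short. Left and middle are good. I'll trim the right wheel with about 2.4 mm more.

Emit:
drive_tool(series=[[[-0.05,0.01,-0.01],[0,0,0]],[[-0.0965,0.0203,-0.03],[0,0,0]],[[-0.0965,0.0203,-0.05],[0,0,0]],[[-0.0965,0.0203,-0.055],[0,0,0]],[[-0.0965,0.0203,-0.055],[0,0,0]],[[-0.0965,0.0203,-0.0575],[0,0,0]],[[-0.0965,0.0203,-0.059],[0,0,0]],[[-0.0965,0.0203,-0.0595],[0,0,0]]])

```text
time: 17.3
tool_pos: [0.5291, 0.0468, 0.1145]
tool_rot: [-0.0, 1.0, 0.022, 0.0]
contact_force: [-3.8, 1.2, 8.5]
gripper_width: 0.001
```

Emit:
drive_tool(series=[[[-0.002,-0.0001,0],[0,0,0]],[[-0.004,-0.0002,0],[0,0,0]],[[-0.0048,-0.0002,0],[0,0,0]],[[-0.0048,-0.0002,0],[0,0,0]]])

```text
time: 17.7
tool_pos: [0.5259, 0.0465, 0.115]
tool_rot: [0.0, 1.0, 0.022, 0.003]
contact_force: [2.6, 1.1, 5.9]
gripper_width: -0.002
```

Emit:
drive_tool(series=[[[0,0,0.01],[0,0,0]],[[0.03,0,0.04],[0,0,0]],[[0.07,0,0.06],[0,0,0]],[[0.1,-0.02,0.06],[0,0,0]],[[0.1,-0.02,0.06],[0,0,0]]])

```text
time: 18.2
tool_pos: [0.6259, 0.0245, 0.1732]
tool_rot: [0.001, 1.0, 0.021, 0.0]
contact_force: [-0.8, 0.5, -0.3]
gripper_width: -0.0
```

```bash
python3 - <<'E'
from un import *
im=grab_frame('side');cv2.imwrite('pics/side12.png',im[:,:,::-1]);crop('s',im,150,160,160,120,5,'pics/s12.png')
s=state();print(s['time'],s['tool_pos'],s['contact_force'])
im=grab_frame('top');cv2.imwrite('pics/top12.png',im[:,:,::-1]);crop('s',im,155,135,115,90,6,'pics/t12.png')
for c in('side','top'): print([(np.round(r['location'],4),r['confidence']) for r in place_of(c,'bolt_knob')])
for i,(y,c) in enumerate(((.06,.0235),(0,.02),(-.06,.0165))): meas(['pics/side12.png'],y,c,f'pics/m{i+1}.png')
cv2.imwrite('pics/m12.png',np.hstack([cv2.imread(f'pics/m{i}.png') for i in (1,2,3)]))
E
```

```text
18.25 [0.62390207 0.02553072 0.17216519] [ 0.43171654  0.40984726 -0.02747682]
[(array([0.6241, 0.0923, 0.1366]), 0.69)]
[(array([0.6272, 0.0934, 0.1381]), 0.68)]
```

View pics/m12.png

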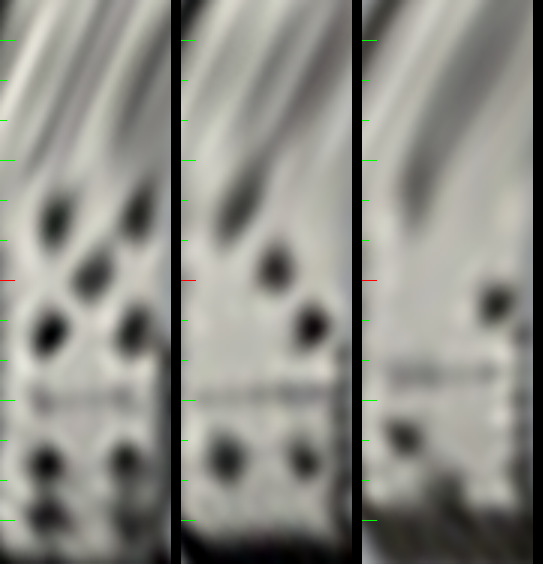

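View pics/s12.png

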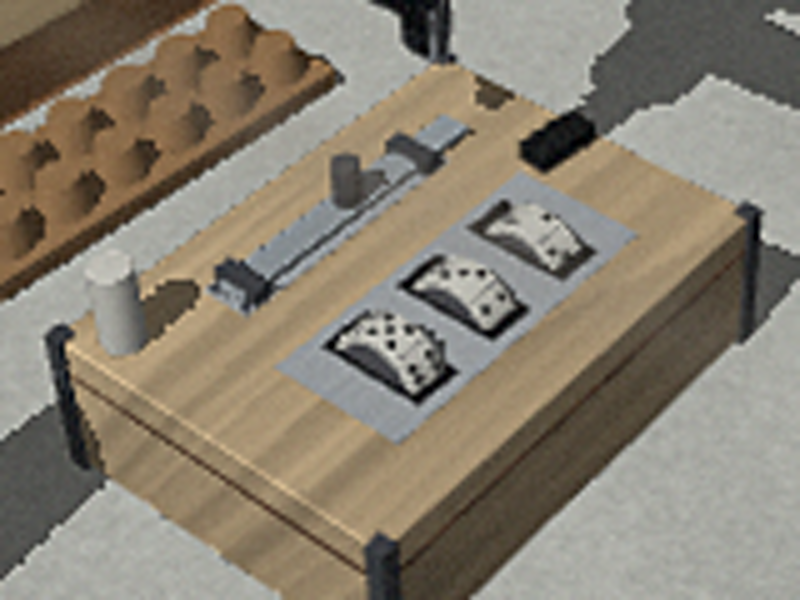

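View pics/t12.png

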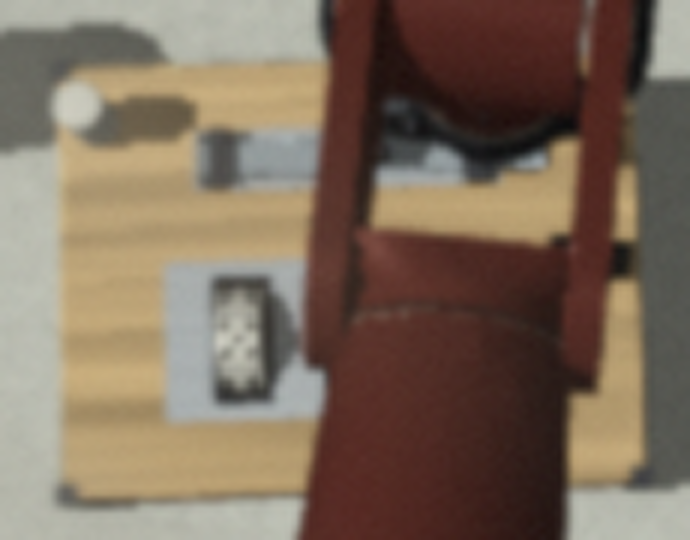

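The right wheel is now at 23.5°; touchdown nudged it forward. I'll repeat with a settled approach and check by picture while still in contact.

Emit:
drive_tool(series=[[[-0.05,0.01,-0.01],[0,0,0]],[[-0.09,0.0203,-0.03],[0,0,0]],[[-0.09,0.0203,-0.05],[0,0,0]],[[-0.09,0.0203,-0.054],[0,0,0]],[[-0.09,0.0203,-0.054],[0,0,0]],[[-0.09,0.0203,-0.054],[0,0,0]],[[-0.09,0.0203,-0.054],[0,0,0]],[[-0.09,0.0203,-0.054],[0,0,0]]])

```text
time: 19.2
tool_pos: [0.5348, 0.0466, 0.12]
tool_rot: [0.0, 1.0, 0.022, 0.001]
contact_force: [-0.1, 0.8, 0.7]
gripper_width: 0.001
```

Emit:
drive_tool(series=[[[-0.0005,0,-0.003],[0,0,0]],[[-0.001,0,-0.004],[0,0,0]],[[-0.0015,0,-0.0045],[0,0,0]],[[-0.0015,0,-0.005],[0,0,0]]])

```text
time: 19.6
tool_pos: [0.5336, 0.0467, 0.1153]
tool_rot: [0.0, 1.0, 0.022, 0.002]
contact_force: [3.9, -0.8, 5.0]
gripper_width: 0.0
```

```bash
cat > look.py <<'E'
import sys
from un import *
n=sys.argv[1]
im=grab_frame('side');cv2.imwrite(f'pics/side{n}.png',im[:,:,::-1])
s=state();print(s['time'],s['tool_pos'],s['contact_force'])
meas(['pics/side11.png','pics/side12.png',f'pics/side{n}.png'],-.06,.0165,f'pics/m{n}.png')
E
python3 look.py 13
```

```text
19.65 [0.5335508  0.04672192 0.11528556] [ 2.58194675 -0.46667595  5.77728159]
```

View pics/m13.png

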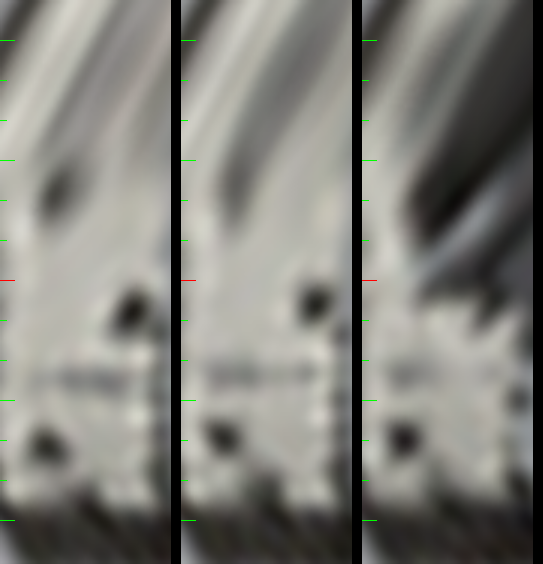

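Good: the wheel is at rest at 23.5° and already loaded toward −x. I'll drag 3 mm.

Emit:
drive_tool(series=[[[-0.001,0,-0.0002],[0,0,0]],[[-0.002,-0.0001,-0.0003],[0,0,0]],[[-0.003,-0.0001,-0.0003],[0,0,0]],[[-0.003,-0.0001,-0.0003],[0,0,0]]])

```text
time: 20.05
tool_pos: [0.5305, 0.0466, 0.1152]
tool_rot: [0.0, 1.0, 0.022, 0.002]
contact_force: [3.8, -0.3, 5.3]
gripper_width: 0.001
```

```bash
python3 look.py 14
```

```text
20.1 [0.53054893 0.04661062 0.11520056] [ 3.44818522 -0.29544414  5.68659926]
```

View pics/m14.png

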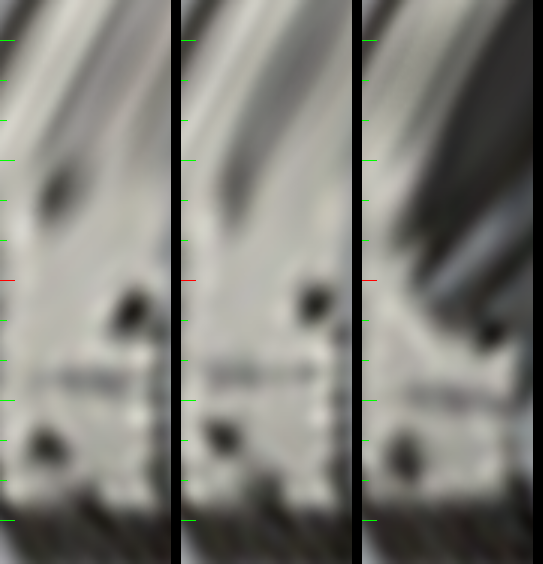

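The right boundary is at about 29°, matching the others. I'll lift clear and do a full check of the code before touching the bolt.

Emit:
drive_tool(series=[[[0,0,0.015],[0,0,0]],[[0.03,0,0.05],[0,0,0]],[[0.07,0.0,0.06],[0,0,0]],[[0.096,-0.01,0.06],[0,0,0]],[[0.096,-0.01,0.06],[0,0,0]],[[0.096,-0.01,0.06],[0,0,0]]])

```text
time: 20.7
tool_pos: [0.6239, 0.0368, 0.1726]
tool_rot: [-0.0, 1.0, 0.022, -0.002]
contact_force: [-0.9, -0.1, -0.2]
gripper_width: -0.003
```

```bash
python3 look.py 15; python3 - <<'E'
from un import *
for i,(y,c) in enumerate(((.06,.0235),(0,.02),(-.06,.0165))): meas(['pics/side15.png'],y,c,f'pics/m{i+1}.png')
cv2.imwrite('pics/m15.png',np.hstack([cv2.imread(f'pics/m{i}.png') for i in (1,2,3)]))
E
```

```text
20.75 [0.62347437 0.03700152 0.17249972] [-0.45810218  0.19163937 -0.63012938]
```

View pics/m15.png

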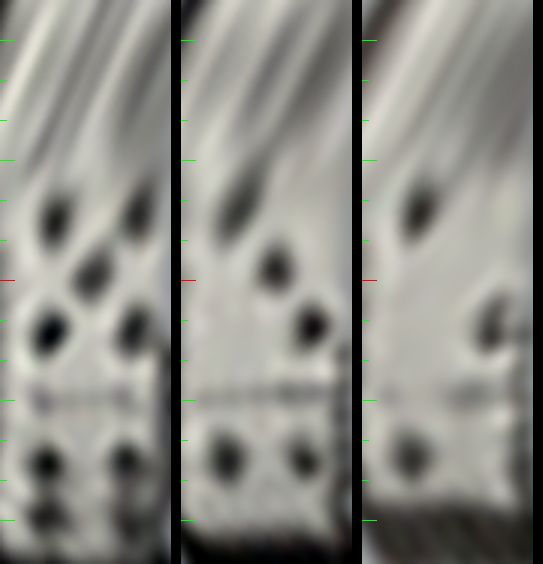

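The code reads 5-3-2, with all boundaries within 1° of each other. Now the bolt: I'll come down just right of the knob.

Emit:
drive_tool(series=[[[0.003,0.027,0],[0,0,0]],[[0.003,0.027,0],[0,0,0]],[[0.003,0.027,-0.01],[0,0,0]],[[0.003,0.027,-0.02],[0,0,0]],[[0.003,0.027,-0.03],[0,0,0]],[[0.003,0.027,-0.03],[0,0,0]]])

```text
time: 21.35
tool_pos: [0.6261, 0.0633, 0.1404]
tool_rot: [-0.0, 1.0, 0.022, -0.003]
contact_force: [-0.3, -0.1, -0.1]
gripper_width: 0.002
```

```bash
python3 - <<'E'
from un import *
im=grab_frame('side');crop('s',im,185,150,110,85,7,'pics/s16.png')
s=state();print(s['time'],s['tool_pos'],s['contact_force'])
E
```

```text
21.4 [0.62684547 0.06338094 0.1416179 ] [-0.58456932 -0.3465132   0.82890852]
```

View pics/s16.png

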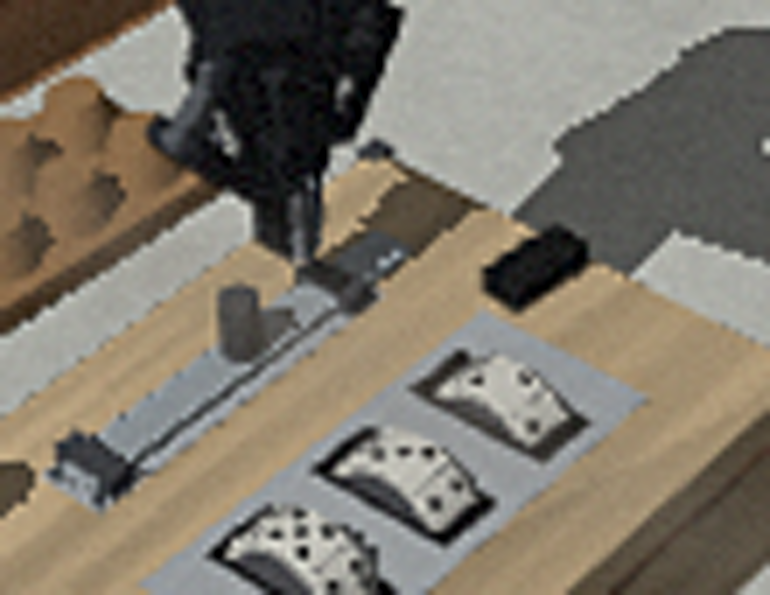

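The tip hangs between the knob (240,320) and the right bracket (340,280). Lowering now.

Emit:
drive_tool(series=[[[-0.001,0.002,-0.008],[0,0,0]],[[-0.001,0.002,-0.016],[0,0,0]],[[-0.001,0.002,-0.022],[0,0,0]],[[-0.001,0.002,-0.022],[0,0,0]],[[-0.001,0.002,-0.022],[0,0,0]]])

```text
time: 21.9
tool_pos: [0.627, 0.0658, 0.1213]
tool_rot: [-0.0, 1.0, 0.022, -0.0]
contact_force: [-0.2, 0.2, 0.3]
gripper_width: -0.001
```

Emit:
drive_tool(series=[[[0,0.004,0],[0,0,0]],[[-0.0002,0.008,0],[0,0,0]],[[-0.0004,0.012,0],[0,0,0]],[[-0.0005,0.012,0],[0,0,0]]])

```text
time: 22.3
tool_pos: [0.627, 0.0777, 0.1221]
tool_rot: [0.0, 1.0, 0.022, 0.001]
contact_force: [0.7, -4.1, 0.6]
gripper_width: -0.0
```

Emit:
drive_tool(series=[[[-0.0002,0.005,0],[0,0,0]],[[-0.0004,0.01,0],[0,0,0]],[[-0.0007,0.015,0],[0,0,0]],[[-0.0009,0.02,0],[0,0,0]],[[-0.0011,0.025,0],[0,0,0]],[[-0.0012,0.027,0],[0,0,0]],[[-0.0012,0.027,0],[0,0,0]]])

```text
time: 23.0
tool_pos: [0.6258, 0.1047, 0.122]
tool_rot: [0.001, 1.0, 0.022, 0.001]
contact_force: [2.7, -6.2, 1.9]
gripper_width: 0.003
```

Emit:
drive_tool(series=[[[0,0.002,0],[0,0,0]],[[0,0.003,0],[0,0,0]],[[0,0.003,0],[0,0,0]]])

```text
time: 23.3
tool_pos: [0.6258, 0.1051, 0.122]
tool_rot: [0.003, 1.0, 0.022, 0.0]
contact_force: [1.7, -12.5, 1.9]
gripper_width: -0.002
```

Emit:
drive_tool(series=[[[0,0.002,0],[0,0,0]],[[0,0.003,0],[0,0,0]],[[0,0.003,0],[0,0,0]]])

```text
time: 23.6
tool_pos: [0.6258, 0.1055, 0.1221]
tool_rot: [0.005, 1.0, 0.022, 0.0]
contact_force: [0.8, -20.6, 3.5]
gripper_width: -0.002
```

```bash
python3 - <<'E'
from un import *
im=grab_frame('side');cv2.imwrite('pics/side17.png',im[:,:,::-1]);crop('s',im,165,155,110,85,7,'pics/s17.png')
s=state();print(s['time'],s['tool_pos'],s['contact_force'])
E
```

```text
23.65 [0.625849   0.10553279 0.1220899 ] [  1.51444158 -20.43591517   4.06257279]
```

View pics/s17.png

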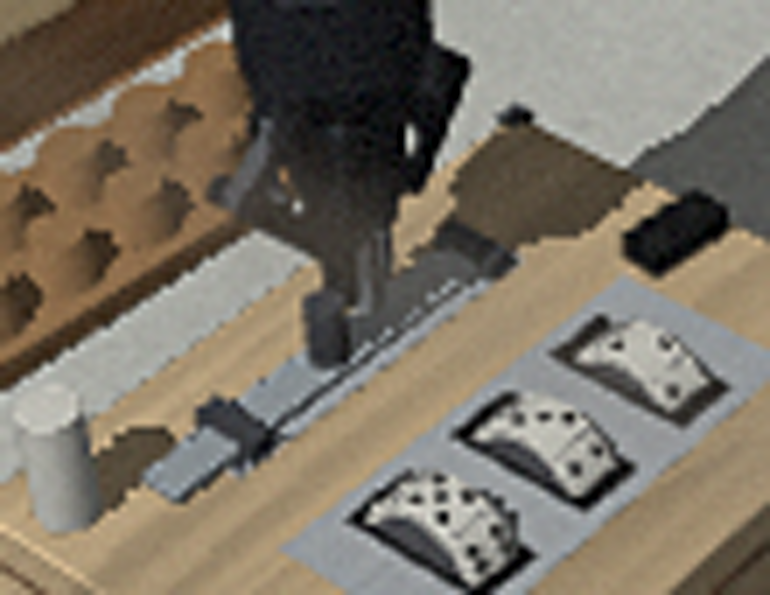

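At the hard stop: 20 N with no further travel. Backing off −y, then up and away.

Emit:
drive_tool(series=[[[0,-0.008,0],[0,0,0]],[[0,-0.016,0],[0,0,0]],[[0,-0.022,0],[0,0,0]],[[0,-0.022,0.03],[0,0,0]],[[0,-0.022,0.07],[0,0,0]],[[0,-0.05,0.11],[0,0,0]],[[-0.02,-0.09,0.12],[0,0,0]],[[-0.05,-0.13,0.12],[0,0,0]]])

```text
time: 24.45
tool_pos: [0.5767, -0.0196, 0.2451]
tool_rot: [0.0, 1.0, 0.023, 0.003]
contact_force: [0.1, -0.8, 0.5]
gripper_width: 0.003
```

Emit:
drive_tool(series=[[[-0.03,-0.05,0],[0,0,0]],[[-0.05,-0.1,0],[0,0,0]],[[-0.07,-0.15,0],[0,0,0]],[[-0.09,-0.2,0],[0,0,0]],[[-0.1,-0.24,0],[0,0,0]],[[-0.1,-0.24,0],[0,0,0]],[[-0.1,-0.24,0],[0,0,0]]])

```text
time: 25.15
tool_pos: [0.4748, -0.26, 0.2411]
tool_rot: [-0.001, 1.0, 0.02, -0.0]
contact_force: [0.4, 0.4, -0.2]
gripper_width: -0.002
```

```bash
python3 - <<'E'
from un import *
im=grab_frame('side');cv2.imwrite('pics/side18.png',im[:,:,::-1]);crop('s',im,150,160,160,120,5,'pics/s18.png')
s=state();print(s['time'],s['tool_pos'],s['contact_force'])
im=grab_frame('top');cv2.imwrite('pics/top18.png',im[:,:,::-1]);crop('s',im,155,135,115,90,6,'pics/t18.png')
for c in('side','top'): print([(np.round(r['location'],4),r['confidence']) for r in place_of(c,'bolt_knob')])
for i,(y,c) in enumerate(((.06,.0235),(0,.02),(-.06,.0165))): meas(['pics/side18.png'],y,c,f'pics/m{i+1}.png')
cv2.imwrite('pics/m18.png',np.hstack([cv2.imread(f'pics/m{i}.png') for i in (1,2,3)]))
E
```

```text
25.2 [ 0.47529219 -0.25876638  0.24115602] [-0.10408766  0.57090029  0.26729963]
[(array([0.6243, 0.1262, 0.1327]), 0.61)]
[(array([ 0.3831, -0.3946, -0.0005]), 0.65), (array([0.6256, 0.123 , 0.139 ]), 0.61)]
```

View pics/s18.png

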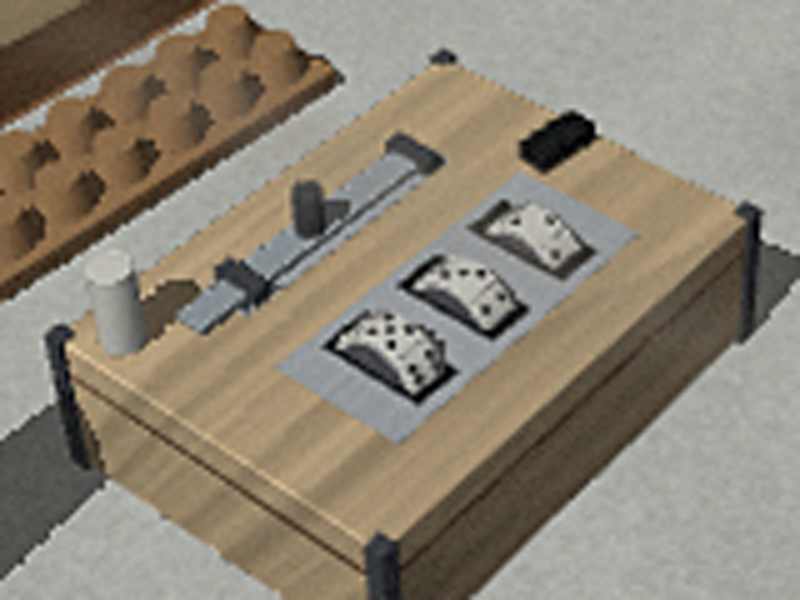

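View pics/t18.png

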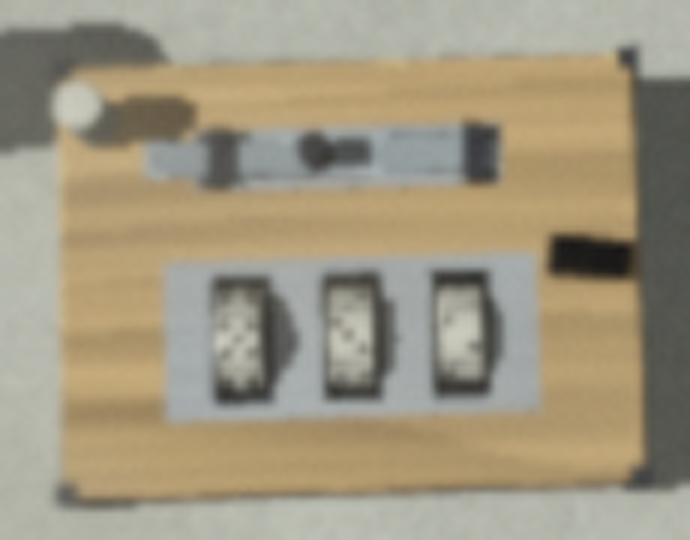

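View pics/m18.png

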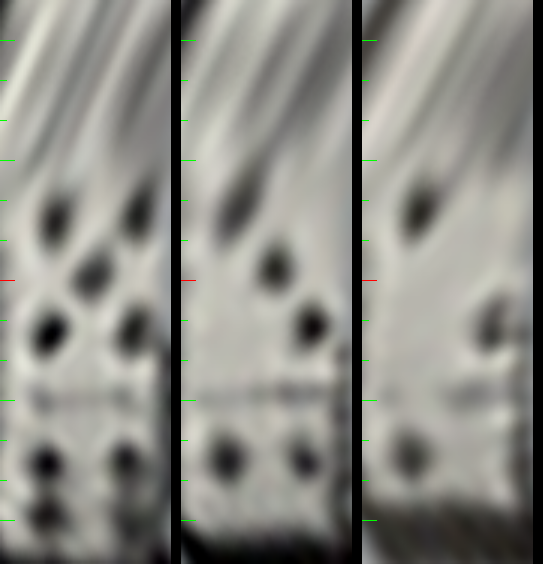

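The knob moved from y≈0.093 to about 0.125, which is 32 mm. The wheels still read 5-3-2, the eraser and glue stick haven't moved, and the robot is touching nothing. Handing in.

```bash
python3 -c "
from plant import *
print(job_done())"
```

```text
the job is handed in; nothing more can be done
None
```

The lock is set to 5 - 3 - 2 and the bolt is drawn fully left. I handed the job in at about 25 s of the 67 s allowed.

- **Wheels:** I rolled the left wheel to 5 and the right wheel to 2 in short strokes and never touched the middle wheel. In the last pictures all three wheels are centred to within about 1° of each other.
- **Press force:** Readings at the end of each move never exceeded about 10.4 N on the wheels. I did not sample force between those readings.
- **Right wheel trim:** One correction on the right wheel went the wrong way, because setting the finger down nudged it about 1.5° forward. I redid it, and it read correctly before I touched the bolt.
- **Bolt:** I pushed the knob from the right with the shut fingers until it hit its stop, at about 20 N with almost no further movement. The knob moved from y ≈ 0.093 m to ≈ 0.125 m, matching the 32 mm travel. It stayed there after I backed off.
- **Surroundings:** In the last pictures the glue stick and eraser have not moved. I did not check the table objects (tubes, plate, can, tray) in a final picture, but I kept the arm clear of them. The arm is clear and the contact force reads about zero.

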